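# Latch the swing tray home and load it at the rivet station

### The arm

A 7-joint arm with a two-finger parallel gripper is mounted at the origin on the work surface. World frame = base frame: x ahead of the robot, y to its left, z up, the work surface at z = 0. Lengths are in m, angles in rad, forces in N, time in s.
With the tool pointing down it reaches from about 0.425 to 0.925 m from the base axis. Payload 6.8 kg.
Tool frame: the origin (TCP) lies on the mounting face of the last link; the fingertips stand 182 mm ahead of it and the grasp point (between the pads) lies 163 mm ahead of it (bot.grip_depth is the z of the grasp point in the tool frame, in m); z points along the fingers, x is the direction in which the jaws open and shut, and the axes are right-handed (so a half turn about z gives the same grasp; the last joint's range is limited). The gripper opens to 88 mm and grips with 3 to 60 N. Pads are 20 mm wide; open, the fingers measure 115 mm over their backs; the gripper's body (75 mm by 178 mm) begins 61 mm behind the grasp point.
Start: joints at [1.236, 0.477, 0.022, 1.555, -0.011, 1.109, -0.083], TCP at [0.152, -0.658, 0.405] pointing down, gripper open.
Joint ranges: [-2.96, 2.96], [-0.34, 2.1], [-1.41, 1.46], [0.24, 2.44], [-1.37, 4.51], [0.17, 1.92], [-2.96, 2.96]. Speed limits (rad/s): [2.39, 2.39, 3.14, 3.14, 3.14, 3.14, 3.14].

### API

Orientations are given as a unit quaternion [w, x, y, z].
In Python, from bench import bot gives the robot as it stands.
- The arm moves only by the tool apply_moves, never from a script. Its argument "targets" is a list of rows, each a list of 7 numbers: the turn, a rotation vector about the world's x, y, z in degrees, then the shift along the world's x, y, z in cm, then the finger opening in cm, from 0 to 8.78. A call has 1 to 8 rows; each row shifts and turns the commanded pose from where the row before left it; what a row does not reach is not made up. A row lasts 1/12 s, in which the tool goes at most 41.7 mm and 7.16 degrees, less where a joint would pass 70% of its speed; a pose out of reach is approached as far as the arm can. A call with a gripper value outside its range is refused whole. The fingers move at their own pace and stop on an object; the grip force is fixed at half the most. Time passes only in rows, so rows that do not move let the fingers close. It gives the time, the measured TCP pose, the force and the opening at its end, in the units of the state.
- bot.get_obs(): the state, without advancing time (a new reading comes with each control period).
- bot.snapshot(name): name is "scene" or "top"; returns a dict with "pixels" (420x560x3 uint8, blue, green, red), "fx", "fy", "cx", "cy" (pixels), "world_to_cam" (4x4, takes a point from world to camera coordinates). Camera axes: x right, y down, z forward; pixel columns grow to the right and rows downward; lengths in m; the calibration is good to about 2 mm. A picture is of the moment at which its call begins. There is no depth.
- bot.finish_job(): hands the job in, once; it reports no verdict.
The state is a dict: "clock": time; "joints": joint angles; "joint_vel": joint speeds; "tau": joint torques, N m; "position": TCP position; "tool_rot": TCP orientation; "contact_force": force on the tool from outside, world axes, zero at the start; "moment": the same for the moment, N m; "opening": opening from 0.0 (shut) to 1.0 (fully open).
Only numpy, scipy, OpenCV 4.12 (cv2) and the standard library are available. Lean on these libraries where they do the work, as an engineer would, in place of code of your own. Each camera call takes 0.05 s, during which the arm holds its last target.

### The job

Swing the steel tray home against its bumper, hook the draw latch's loop over the keeper and press the lever fully down over centre so the tray is locked. Only then load it: hang every bridge-shaped aluminium dolly astride the bar above the tray, legs down, and put both copper snaps in the tray. Leave the latch closed and do not disturb the mallet, the tin, the oil bottle and the steel block.

Things in the scene. Friction and masses are not known exactly. Their poses are not given: they have to be found in the camera images.
- swing (a joint): swing angle of the tray arm about the upright post, rad: 0 = home against the bumper (nearest the robot), grows as the tray swings away (anticlockwise seen from above, up to 0.7). Stays where it is left; about 1 N at the pull post moves it.
- swing_axis (a point): a point on the fixed upright post's axis, 170 mm above the table; the tray swings about the vertical through it. Its own x axis is the station's direction: from the front of the home tray to its back; its y axis runs along the home bar.
- pull_post (a point): red round upright post on the front of the steel tray, 16 mm diameter, top at 140 mm; this point is on its axis 120 mm above the table. Made to pinch from above and draw the tray round.
- bar_mid (a point): middle of the round horizontal bar of the swing arm over the tray's back half, 14 mm diameter, axis 170 mm above the table. Its y axis lies along the bar; free length 230 mm between the two upright straps that carry the tray (straps end at the bar). x points to the tray's back edge.
- tray_floor (a point): middle of the tray's inner floor, 55 mm above the table (the floor's top is within 2 mm of it). Open steel tray, 160 mm (x) by 240 mm (y) outside, walls 3 mm, rim 85 mm above the table. The bar lies above it at x = +40 mm.
- lever (a joint): draw-latch lever, rad: 0 = fully down, pointing to the robot side, past centre; starts up at about 1.6 to 1.8 (1.57 = upright; more leans toward the keeper), stop at 1.95. It stays where it is left; with the loop hooked it needs up to about 5 N at the grip, 40 deg to 0 above down, then snaps down.
- lever_pivot (a point): fixed pivot of the lever, 100 mm above the table, on a green block 75 mm high, beside the tray's right end. Lever swings in the vertical plane of the swing_axis point's x axis.
- lever_grip (a point): middle of the red grip of the lever, on its upper face (the face that looks up when it is down, and toward the keeper when it stands), 50 mm from the pivot. Lever 18 mm wide, 6 mm thick, reaches 66 mm from the pivot.
- loop (a joint): angle of the wire loop on the lever, rad: loop value minus lever value = slope of the loop above level, pointing toward the keeper. Turns freely: it starts leaning back against its stop (slope about 1.75 to 2.0, past upright, away from the keeper) and falls by its own weight when let go, onto the lug when it is over the keeper.
- loop_pivot (a point): where the loop hinges on the lever, 20 mm from the lever pivot; it moves with the lever, drawing the loop back about 20 mm as the lever goes from upright to down.
- loop_bar (a point): middle of the loop's end cross bar (7 mm diameter), 87 mm from loop_pivot. Loop 34 mm wide outside, 24 mm inside. It is to lie behind the keeper (beyond it, seen from the lever), below the keeper's lip.
- loop_tab (a point): red thumb tab standing on the cross bar, 12 x 12 mm, 48 mm tall; this point is 30 mm from the cross bar's axis along the tab (point z axis points along the tab). Pinch its sides across the loop (point y axis); the tab can turn in the grip as the loop swings about loop_pivot.
- keeper (a joint): how far the sprung brass keeper has been drawn toward the lever, m: 0 = slack, about 0.004 when the latch is properly closed (about 20 N).
- keeper_seat (a point): on the tray's right end: where the middle of the loop's cross bar sits when hooked, against the keeper's far side, 100 mm above the table. Keeper 14 mm wide, top 16 mm above this point, with a small lip that overhangs by 3 mm on the far side. A steel lug lies 3.5 mm below this point. With the tray home and the lever up there is 7 to 12 mm of free play for the loop to pass over.
- dolly0_c (a point): aluminium bucking dolly, bridge-shaped (an upside-down U) standing on its two legs; 50 mm across (x), 36 mm along (y), 64 mm tall; gap between the legs 28 mm wide, 50 mm high, running through along y; crown 14 mm thick. This point is its centre, 32 mm up. About 0.2 kg. May be absent (None).
- dolly1_c (a point): aluminium bucking dolly, bridge-shaped (an upside-down U) standing on its two legs; 50 mm across (x), 36 mm along (y), 64 mm tall; gap between the legs 28 mm wide, 50 mm high, running through along y; crown 14 mm thick. This point is its centre, 32 mm up. About 0.2 kg. May be absent (None).
- dolly2_c (a point): aluminium bucking dolly, bridge-shaped (an upside-down U) standing on its two legs; 50 mm across (x), 36 mm along (y), 64 mm tall; gap between the legs 28 mm wide, 50 mm high, running through along y; crown 14 mm thick. This point is its centre, 32 mm up. About 0.2 kg. May be absent (None).
- snap0_c (a point): copper rivet snap, solid round, 32 mm diameter, 40 mm tall, standing; this point is its centre, 20 mm up. About 0.2 kg.
- snap1_c (a point): copper rivet snap, solid round, 32 mm diameter, 40 mm tall, standing; this point is its centre, 20 mm up. About 0.2 kg.
- mallet: red-handled wooden mallet lying on the table, 300 mm long, not needed; origin between head and handle on the table
- tin: open round tin of big steel rivets, 110 mm across, 50 mm tall, not needed; origin at its underside
- oil: yellow oil bottle, 60 mm across, 150 mm tall, not needed; origin at its underside
- block: dark steel bucking block 90 x 60 x 50 mm, not needed; origin at its underside
Things that resemble listed ones, but are neither listed nor needed, are in the scene too. What is shaped like the part that bears dolly1_c but turquoise is not meant.

How it is judged:
On the way, in this order (a step that is already met when the one before it is completed fails the run):
1. the tray is home (swing angle under 0.035 rad) (value of joint swing below 0.035 rad), for 0.2 s.
2. the loop's cross bar lies behind the keeper, under its lip (value of joint swing below 0.035 rad and x of loop_bar in the frame of keeper_seat between -0.003 and 0.02 m and z of loop_bar in the frame of keeper_seat between -0.005 and 0.007 m and y of loop_bar in the frame of keeper_seat between -0.008 and 0.008 m), for 0.2 s.
3. the lever is down (under 0.12 rad) and the keeper drawn by over 1.5 mm (all of step 2 and value of joint lever below 0.12 rad and value of joint keeper above 0.0015 m), for 0.3 s.
At the end, for the whole second after the job is handed in: Swing under 0.035 rad; lever under 0.12 rad, keeper drawn over 1.5 mm, cross bar behind it; each dolly astride the bar between the straps, within 0.35 rad of upright, its centre within 15 mm of the bar sideways and at most 30 mm below it; both snaps down in the tray; bystanders moved under 50 mm (all of step 3 and x of dolly0_c in the frame of bar_mid between -0.015 and 0.015 m and y of dolly0_c in the frame of bar_mid between -0.105 and 0.105 m and z of dolly0_c in the frame of bar_mid between -0.03 and 0.002 m and angle between each of dolly0_c, dolly1_c, dolly2_c's own z axis and vertical below 0.35 rad and x of dolly1_c in the frame of bar_mid between -0.015 and 0.015 m and y of dolly1_c in the frame of bar_mid between -0.105 and 0.105 m and z of dolly1_c in the frame of bar_mid between -0.03 and 0.002 m and x of dolly2_c in the frame of bar_mid between -0.015 and 0.015 m and y of dolly2_c in the frame of bar_mid between -0.105 and 0.105 m and z of dolly2_c in the frame of bar_mid between -0.03 and 0.002 m and x of snap0_c in the frame of tray_floor between -0.077 and 0.077 m and y of snap0_c in the frame of tray_floor between -0.117 and 0.117 m and z of snap0_c in the frame of tray_floor between 0.005 and 0.035 m and x of snap1_c in the frame of tray_floor between -0.077 and 0.077 m and y of snap1_c in the frame of tray_floor between -0.117 and 0.117 m and z of snap1_c in the frame of tray_floor between 0.005 and 0.035 m); the robot touches nothing.
It fails at once if a dolly or a snap is loaded while the latch lever is not yet down (over 0.3 rad) (((x of dolly0_c in the frame of bar_mid between -0.015 and 0.015 m and y of dolly0_c in the frame of bar_mid between -0.105 and 0.105 m and z of dolly0_c in the frame of bar_mid between -0.03 and 0.002 m and angle between dolly0_c's own z axis and vertical below 0.35 rad) or (x of dolly1_c in the frame of bar_mid between -0.015 and 0.015 m and y of dolly1_c in the frame of bar_mid between -0.105 and 0.105 m and z of dolly1_c in the frame of bar_mid between -0.03 and 0.002 m and angle between dolly1_c's own z axis and vertical below 0.35 rad) or (x of dolly2_c in the frame of bar_mid between -0.015 and 0.015 m and y of dolly2_c in the frame of bar_mid between -0.105 and 0.105 m and z of dolly2_c in the frame of bar_mid between -0.03 and 0.002 m and angle between dolly2_c's own z axis and vertical below 0.35 rad) or (x of snap0_c in the frame of tray_floor between -0.077 and 0.077 m and y of snap0_c in the frame of tray_floor between -0.117 and 0.117 m and z of snap0_c in the frame of tray_floor between 0.005 and 0.035 m) or (x of snap1_c in the frame of tray_floor between -0.077 and 0.077 m and y of snap1_c in the frame of tray_floor between -0.117 and 0.117 m and z of snap1_c in the frame of tray_floor between 0.005 and 0.035 m)) and value of joint lever above 0.3 rad).
It fails at once if the mallet, tin, oil bottle or block is moved by over 50 mm (distance of any of mallet, tin, oil, block from where it was at the start of the episode above 0.05 m).
Of dolly0, dolly1, dolly2 only 2 to 3 are there at a start; the rules pass over those that are not, and their reading is None.
At some moment in a run one of snap0, snap1 may be knocked a few centimetres aside while the robot is not near it.
It also fails if it takes over 195 s, if anything falls off the work surface, if the arm or the gripper's body presses on something with over 40 N, if the wrist force passes 120 N, or if a joint passes its speed limit or range.

## Working session

There is one attempt and no reset: what is moved stays moved. The work goes in short steps, Python scripts to look and compute and a tool call to move; the robot and the scene stay as the last step left them, time stands still between calls to the robot, and variables do not carry over. Pictures are saved under pics/ and viewed, and the job is handed in when it is done.

Besides the shell and the picture viewer there is one more tool, called after ">>>" as name(argument=value, ...), one argument or row to a line, values as JSON. apply_moves: Moves the arm, as the interface text tells. Its arguments: {"type":"object","properties":{"targets":{"type":"array","items":{"type":"array","items":{"type":"number"}}}},"required":["targets"]}

```bash
mkdir -p pics; ls
cat > h.py <<'E'
import numpy as np, cv2
from bench import bot
def snap(n,tag):
    s=bot.snapshot(n); cv2.imwrite(f'pics/{tag}.png',s['pixels']); 
    import pickle; pickle.dump(s,open(f'pics/{tag}.pkl','wb')); return s
def load(tag):
    import pickle; return pickle.load(open(f'pics/{tag}.pkl','rb'))
def ray(s,u,v):
    T=np.linalg.inv(s['world_to_cam']); d=np.array([(u-s['cx'])/s['fx'],(v-s['cy'])/s['fy'],1.])
    return T[:3,3],T[:3,:3]@d
def atz(s,u,v,z):
    o,d=ray(s,u,v); return o+d*(z-o[2])/d[2]
def proj(s,p):
    q=s['world_to_cam']@np.append(p,1.); return np.array([s['fx']*q[0]/q[2]+s['cx'],s['fy']*q[1]/q[2]+s['cy']])
def tri(s1,p1,s2,p2):
    o1,d1=ray(s1,*p1);o2,d2=ray(s2,*p2)
    A=np.stack([d1,-d2],1);t=np.linalg.lstsq(A,o2-o1,rcond=None)[0]
    a=o1+d1*t[0];b=o2+d2*t[1];return (a+b)/2,np.linalg.norm(a-b)
E
python3 - <<'E'
from h import *
print(bot.get_obs())
for n in ('scene','top'):
    s=snap(n,n+'0'); print(n,s['fx'],s['cx'],s['cy'],np.linalg.inv(s['world_to_cam']).round(3))
E
```

```text
pics
{'clock': 0.0, 'joints': array([ 1.23590383,  0.47775803,  0.02231534,  1.55640305, -0.011471  ,
        1.10934374, -0.08308633]), 'joint_vel': array([-1.93561161e-03,  1.04985090e-03, -1.42967648e-03, -4.30576390e-04,
       -1.52657319e-03, -6.12780283e-05, -8.91189599e-04]), 'tau': array([ 4.85980229e-05, -5.82855070e+01,  1.53432045e+00, -2.72606188e+01,
       -5.44377021e-02,  1.69073831e-02,  1.69393093e-04]), 'position': array([ 0.15173321, -0.65744714,  0.40372964]), 'tool_rot': array([-4.96481103e-04,  7.82598531e-01, -6.22526099e-01, -7.41191938e-04]), 'contact_force': array([ 0.07621776,  0.21223894, -0.21167033]), 'moment': array([0.01658806, 0.03057452, 0.00969195]), 'opening': 0.997353136323995}
scene 393.09874770757807 284.19306410173385 213.38750475878558 [[ 0.458  0.763 -0.455  1.064]
 [ 0.889 -0.395  0.232 -0.275]
 [-0.003 -0.511 -0.86   1.091]
 [ 0.     0.     0.     1.   ]]
top 386.21352550557015 280.4569671467719 208.5380516112262 [[ 0.007 -0.987  0.162  0.318]
 [-1.    -0.006  0.005  0.003]
 [-0.003 -0.162 -0.987  1.521]
 [ 0.     0.     0.     1.   ]]
```

```bash
python3 -c "
import cv2
for n in ('scene0','top0'):
    i=cv2.imread('pics/'+n+'.png'); cv2.imwrite('pics/'+n+'b.png',cv2.resize(i,(800,600),interpolation=cv2.INTER_CUBIC))"
```

```text
(no output)
```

View pics/scene0b.png

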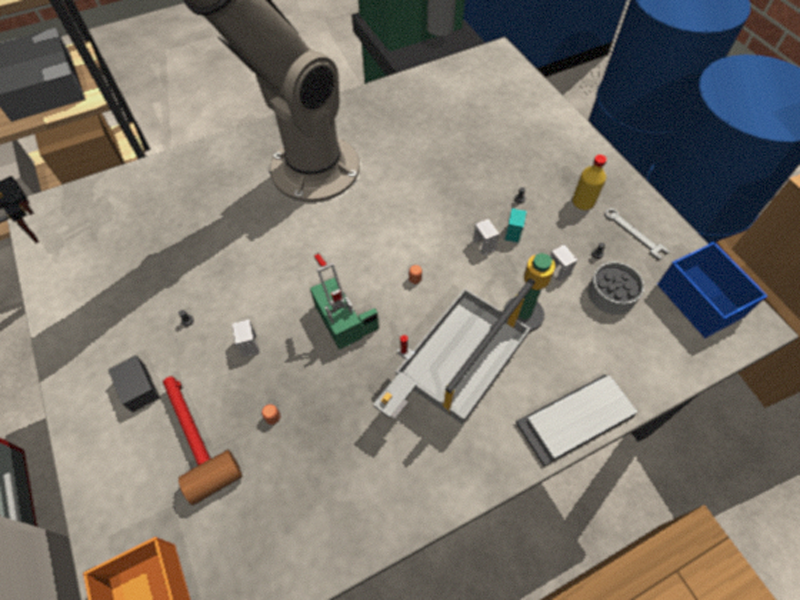

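View pics/top0b.png

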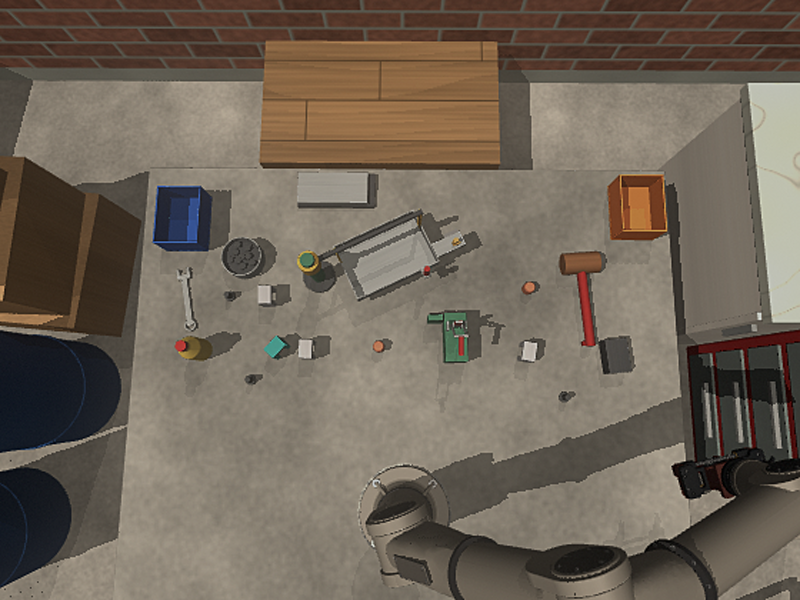

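The top view shows the tray at about (390,250), swung out, with the latch block at (455,335). Three aluminium dollies are at (267,294), (306,347) and (529,350), and the turquoise decoy is at (277,347). The snaps are at (529,287) and (379,346). I'll zoom in next.

```bash
cat >> h.py <<'E'
def crop(tag,u0,v0,u1,v1,out):
    i=cv2.imread(f'pics/{tag}.png')[v0:v1,u0:u1]; k=min(800/(u1-u0),600/(v1-v0)); 
    i=cv2.resize(i,None,fx=k,fy=k,interpolation=cv2.INTER_CUBIC)
    st=10
    for u in range((u0//st+1)*st,u1,st): cv2.putText(i,str(u),(int((u+.5-u0)*k)-8,8),0,.3,(0,0,255),1); cv2.line(i,(int((u+.5-u0)*k),10),(int((u+.5-u0)*k),16),(0,0,255),1)
    for v in range((v0//st+1)*st,v1,st): cv2.putText(i,str(v),(0,int((v+.5-v0)*k)+3),0,.3,(0,0,255),1); cv2.line(i,(20,int((v+.5-v0)*k)),(26,int((v+.5-v0)*k)),(0,0,255),1)
    cv2.imwrite(f'pics/{out}.png',i)
E
python3 - <<'E'
from h import *
crop('scene0',200,165,400,315,'s_c1')
crop('top0',200,130,350,260,'t_c1')
E
```

```text
(no output)
```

View pics/s_c1.png

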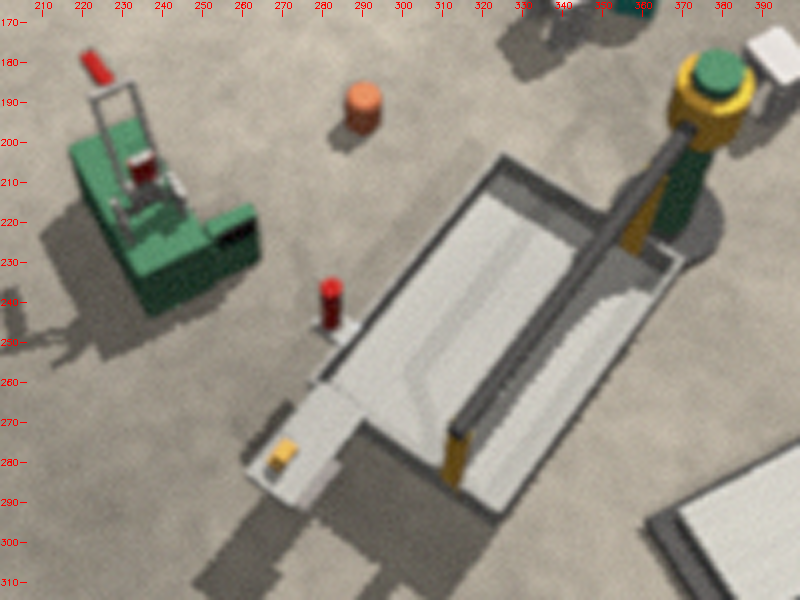

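View pics/t_c1.png

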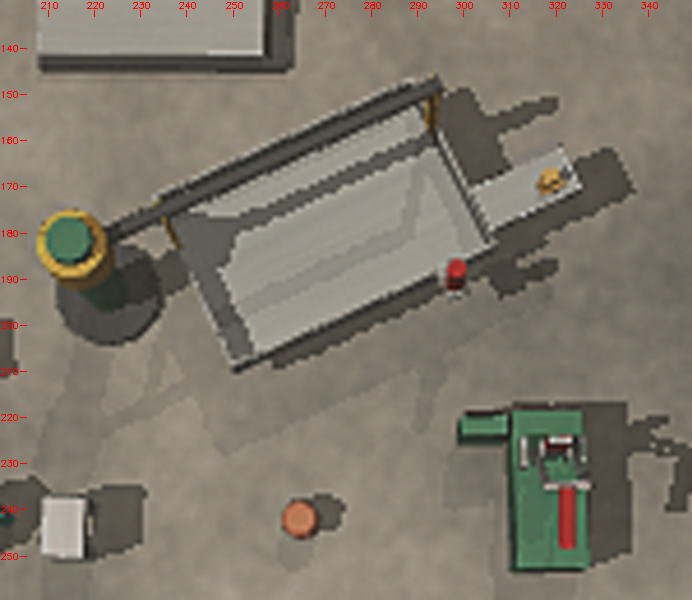

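Run:
```python
from h import *
S=load('scene0');T=load('top0')
for n,a,b in [('post top',(282.5,235.5),(298.3,186.5)),('axis top',(379,181.5),(214.5,181)),('bar end',(314,272),(293.5,148.5)),('keeper',(271.5,275),(318.5,168)),('tab top',(221,178),(322,249)),('loop barL',(222.5,189.5),(320,235)),('loop barR',(233,186),(326,235)),('lever top',(235,203),(320,225))]:
    p,e=tri(S,a,T,b); print(n,p.round(4),round(e,4))
for n,u,z in [('post',(298.3,186.5),.14),('blk tl',(310.5,217.5),.075),('blk bl',(310.5,253),.075),('blk br',(326.5,252.5),.075),('blk tr',(326.2,218.5),.075),('barA',(205,183-.0),.17),('barB',(292,149.5),.17),('ear l',(299,224),.1),('trayFR',(306.5,182.5),.085),('trayFL',(250,209.5),.085)]:
    print(n,atz(T,*u,z).round(4))
```

```text
post top [ 0.6245 -0.0555  0.1488] 0.0004
axis top [0.628  0.2386 0.2135] 0.0004
bar end [ 0.7616 -0.0371  0.1685] 0.0
keeper [ 0.7021 -0.1302  0.1227] 0.0036
tab top [ 0.3969 -0.1352  0.1838] 0.0004
loop barL [ 0.4419 -0.1379  0.1885] 0.0195
loop barR [ 0.448  -0.1333  0.2068] 0.0293
lever top [ 0.482  -0.1309  0.1676] 0.0001
post [ 0.6266 -0.0557  0.14  ]
blk tl [ 0.5215 -0.1044  0.075 ]
blk bl [ 0.3881 -0.1037  0.075 ]
blk br [ 0.3904 -0.1632  0.075 ]
blk tr [ 0.5181 -0.1637  0.075 ]
barA [0.6307 0.2801 0.17  ]
barB [ 0.7573 -0.0316  0.17  ]
ear l [ 0.4935 -0.0599  0.1   ]
trayFR [ 0.6546 -0.0893  0.085 ]
trayFL [0.5491 0.124  0.085 ]
```

>>> apply_moves(
  targets=[
    [0,0,3.85,2.37,3.01,0,8.7],
    [0,0,3.85,2.37,3.01,0,8.7],
    [0,0,3.85,2.37,3.01,0,8.7],
    [0,0,3.85,2.37,3.01,0,8.7],
    [0,0,3.85,2.37,3.01,0,8.7],
    [0,0,3.85,2.37,3.01,0,8.7],
    [0,0,3.85,2.37,3.01,0,8.7],
    [0,0,3.85,2.37,3.01,0,8.7],
  ],
)

```text
clock: 0.77
position: [0.342, -0.4152, 0.4045]
tool_rot: [-0.0, 0.92, -0.391, -0.0]
contact_force: [1.1, 0.2, 0.4]
opening: 0.991
```

>>> apply_moves(
  targets=[
    [0,0,3.85,2.37,3.01,0,8.7],
    [0,0,3.85,2.37,3.01,0,8.7],
    [0,0,3.85,2.37,3.01,0,8.7],
    [0,0,3.85,2.37,3.01,0,8.7],
    [0,0,3.85,2.37,3.01,0,8.7],
    [0,0,3.85,2.37,3.01,0,8.7],
    [0,0,3.85,2.37,3.01,0,8.7],
    [0,0,3.85,2.37,3.01,0,8.7],
  ],
)

```text
clock: 1.43
position: [0.5316, -0.1746, 0.4045]
tool_rot: [0.0, 0.991, -0.133, -0.0]
contact_force: [0.2, -1.5, -0.8]
opening: 0.991
```

>>> apply_moves(
  targets=[
    [0,0,3.85,2.37,3.01,0,8.7],
    [0,0,3.85,2.37,3.01,0,8.7],
    [0,0,3.85,2.37,3.01,0,8.7],
    [0,0,3.85,2.37,3.01,0,8.7],
    [0,0,0,0,0,0,8.7],
    [0,0,0,0,0,0,8.7],
  ],
)

```text
clock: 1.93
position: [0.6264, -0.0531, 0.404]
tool_rot: [-0.001, 1.0, 0.002, -0.0]
contact_force: [-0.1, -0.5, -0.0]
opening: 0.988
```

>>> apply_moves(
  targets=[
    [0,0,0,0,-0.25,-3,8.7],
    [0,0,0,0,0,-3,8.7],
    [0,0,0,0,0,-3,8.7],
    [0,0,0,0,0,-2.1,8.7],
    [0,0,0,0,0,0,0.5],
    [0,0,0,0,0,0,0.5],
    [0,0,0,0,0,0,0.5],
    [0,0,0,0,0,0,0.5],
  ],
)

```text
clock: 2.6
position: [0.6264, -0.0587, 0.2957]
tool_rot: [0.0, 1.0, -0.001, 0.002]
contact_force: [0.8, -0.6, 1.0]
opening: 0.728
```

>>> apply_moves(
  targets=[
    [0,0,0,0,0,0,0.5],
    [0,0,0,0,0,0,0.5],
    [0,0,0,0,0,0,0.5],
    [0,0,0,0,0,0,0.5],
  ],
)

```text
clock: 2.93
position: [0.6259, -0.0582, 0.2942]
tool_rot: [0.0, 1.0, -0.0, 0.0]
contact_force: [-0.3, -0.1, 0.1]
opening: 0.422
```

>>> apply_moves(
  targets=[
    [0,0,0,0,0,0,0.5],
    [0,0,0,0,0,0,0.5],
    [0,0,0,0,0,0,0.5],
    [0,0,0,0,0,0,0.5],
    [0,0,0,0,0,0,0.5],
    [0,0,0,0,0,0,0.5],
  ],
)

```text
clock: 3.43
position: [0.6257, -0.0582, 0.2936]
tool_rot: [0.0, 1.0, -0.0, -0.0]
contact_force: [-0.5, -0.6, -0.7]
opening: 0.179
```

Run:
```python
from h import *
snap('scene','s1'); crop('s1',200,140,400,290,'s1c')
```

```text
(no output)
```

View pics/s1c.png

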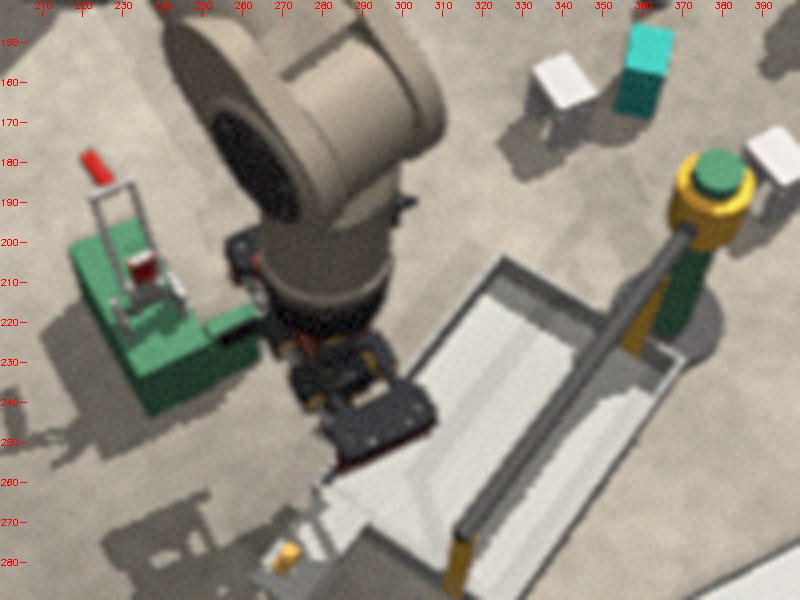

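>>> apply_moves(
  targets=[
    [0,0,0,-1.66,0.06,0,0.5],
    [0,0,0,-1.66,0.15,0,0.5],
    [0,0,0,-1.68,0.26,0,0.5],
    [0,0,0,-1.68,0.35,0,0.5],
    [0,0,0,-1.65,0.44,0,0.5],
    [0,0,0,-1.62,0.54,0,0.5],
    [0,0,0,-1.55,0.63,0,0.5],
    [0,0,0,-1.0,0.45,0,0.5],
  ],
)

```text
clock: 4.15
position: [0.5011, -0.0316, 0.294]
tool_rot: [0.001, 1.0, -0.001, 0.003]
contact_force: [31.4, -13.0, -30.8]
opening: 0.182
```

>>> apply_moves(
  targets=[
    [0,0,0,0,0,0,0.5],
  ],
)

```text
clock: 4.23
position: [0.5012, -0.0312, 0.2941]
tool_rot: [0.001, 1.0, -0.001, 0.003]
contact_force: [5.8, -5.6, -6.1]
opening: 0.179
```

Run:
```python
from h import *
snap('scene','s2'); crop('s2',200,140,400,290,'s2c')
snap('top','t2'); crop('t2',200,130,350,260,'t2c')
```

```text
(no output)
```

View pics/s2c.png

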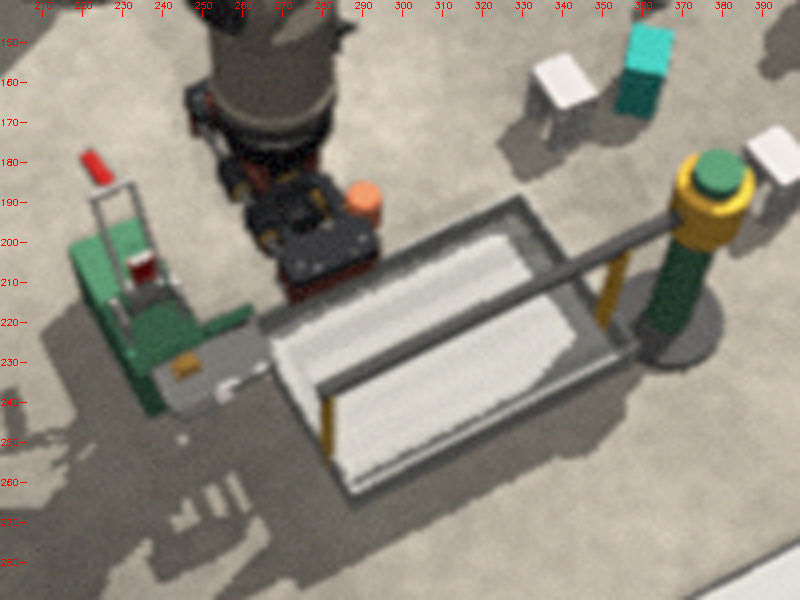

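View pics/t2c.png

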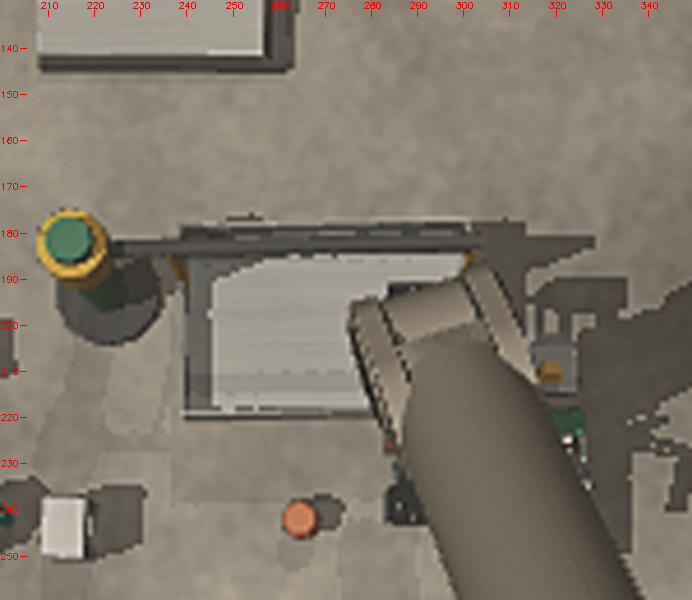

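>>> apply_moves(
  targets=[
    [0,0,0,-0.2,0.1,0,0.5],
    [0,0,0,0,0,0,0.5],
    [0,0,0,0,0,0,0.5],
  ],
)

```text
clock: 4.58
position: [0.501, -0.0312, 0.2941]
tool_rot: [0.001, 1.0, -0.001, 0.003]
contact_force: [9.9, -8.8, -9.5]
opening: 0.177
```

Run:
```python
from h import *
T=load('t2');S=load('s2')
for u in [(186,0),(0,0)][:0]: pass
a=atz(T,240.5,219.3,.085);b=atz(T,278,219,.085);print(a,b,(b-a)[0]/-(b-a)[1])
a=atz(T,240,245-25.5,.085)
for n,u,z in [('barA',(225,183),.17),('barB',(302,182.3),.17),('trayBL',(239,180),.085),('trayBR',(302,179),.085),('keeper top',(318.7,209),.116),('bar scene A',(367,220-.5),.17)]: print(n,atz(T,*u,z).round(4))
for n,u,z in [('barA',(367,195.5),.17),('barB',(280.5,236.5),.17),('keeper top',(246,230),.116),('FL',(329,188.5),.085),('FR',(266,218.5),.085)]: print('S',n,atz(S,*u,z).round(4))
```

```text
[0.51167932 0.1588936  0.085     ] [0.51369553 0.01820233 0.085     ] 0.014330698652192449
barA [0.6311 0.2083 0.17  ]
barB [ 0.6353 -0.0677  0.17  ]
trayBL [0.6629 0.1682 0.085 ]
trayBR [ 0.6682 -0.0722  0.085 ]
keeper top [ 0.5476 -0.1318  0.116 ]
bar scene A [ 0.5023 -0.2965  0.17  ]
S barA [0.6309 0.2072 0.17  ]
S barB [ 0.6345 -0.0666  0.17  ]
S keeper top [ 0.5463 -0.1314  0.116 ]
S FL [0.5151 0.1617 0.085 ]
S FR [ 0.5219 -0.0584  0.085 ]
```

>>> apply_moves(
  targets=[
    [0,0,0,0.2,0,0,4],
    [0,0,0,0,0,0,4],
    [0,0,0,0,0,0,4],
    [0,0,0,0,0,0,4],
    [0,0,0,0,0,2,4],
    [0,0,0,0,0,4,4],
    [0,0,0,0,0,4,3],
    [0,0,-7,0,0,2,3],
  ],
)

```text
clock: 5.25
position: [0.5013, -0.0275, 0.4178]
tool_rot: [-0.0, 0.998, -0.06, 0.002]
contact_force: [0.6, -0.3, 0.7]
opening: 0.357
```

>>> apply_moves(
  targets=[
    [0,0,-7,0,3,0,3],
    [0,0,-7,0,4,0,3],
    [0,0,-7,0,4,0,3],
    [0,0,-7,0,4,0,3],
    [0,0,-7,0,4,0,3],
    [0,0,-7,0,4,0,3],
    [0,0,-7,0,0,0,3],
    [0,0,0,0,0,0,3],
  ],
)

```text
clock: 5.92
position: [0.5005, 0.1847, 0.4137]
tool_rot: [-0.0, 0.897, -0.442, -0.0]
contact_force: [-0.3, -1.4, 0.2]
opening: 0.341
```

Run:
```python
from h import *
S=snap('scene','s3'); crop('s3',200,150,320,240,'s3c')
T=snap('top','t3'); crop('t3',220,160,340,260,'t3c')
```

```text
(no output)
```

View pics/s3c.png

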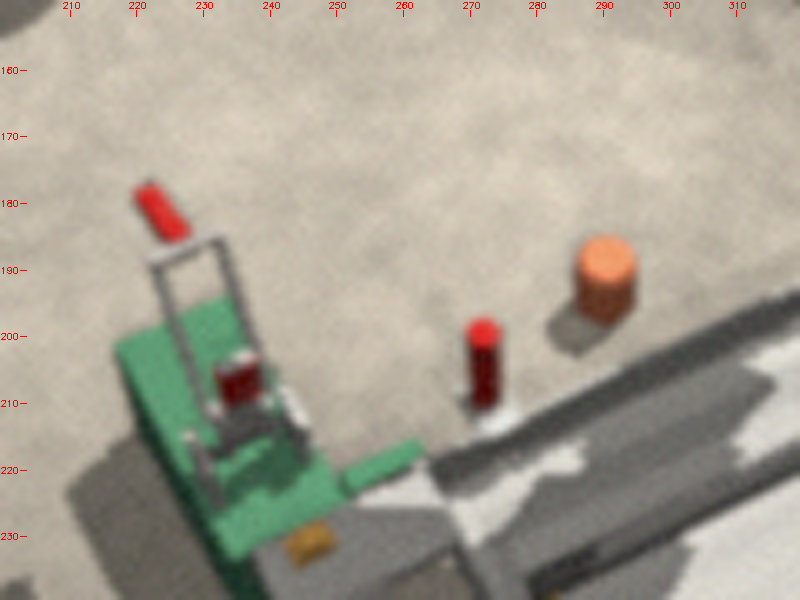

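View pics/t3c.png

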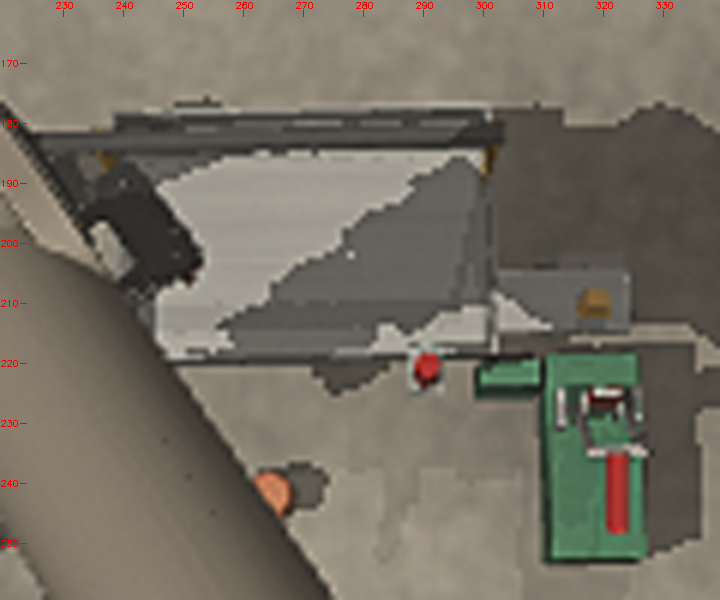

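Run:
```python
from h import *
S=load('s3');T=load('t3')
for n,a,b in [('tab top',(221.5,178.5),(322.3,248)),('bar',(228.5,187),(322,235)),('keeper',(247,229.5),(318.5,208.5)),('lever top',(236,203),(320.5,225)),('pull post',(272,199),(290.5,220))]:
    p,e=tri(S,a,T,b); print(n,p.round(4),round(e,4))
```

```text
tab top [ 0.4004 -0.1355  0.1858] 0.0016
bar [ 0.4444 -0.1325  0.1981] 0.0041
keeper [ 0.5488 -0.1298  0.1215] 0.0016
lever top [ 0.4827 -0.1305  0.1679] 0.0045
pull post [ 0.5026 -0.0273  0.1424] 0.0003
```

>>> apply_moves(
  targets=[
    [0,0,-5,-0.9,-3.8,0,3],
    [0,0,-5,-1.1,-4,0,3],
    [0,0,-5,-1.1,-4,0,3],
    [0,0,-5,-1.1,-4,0,3],
    [0,0,-5,-1.1,-4,0,3],
    [0,0,-5,-1.1,-4,0,3],
    [0,0,-5,-1.1,-4,0,3],
    [0,0,-2.5,-1.2,-4.1,0,3],
  ],
)

```text
clock: 6.68
position: [0.4128, -0.1393, 0.4139]
tool_rot: [-0.0, -0.705, 0.709, -0.0]
contact_force: [1.3, -0.1, -0.7]
opening: 0.34
```

>>> apply_moves(
  targets=[
    [0,0,0,0,0,0,3],
    [0,0,0,0,0,0,3],
  ],
)

```text
clock: 6.85
position: [0.4132, -0.1394, 0.4137]
tool_rot: [-0.0, -0.705, 0.709, -0.0]
contact_force: [0.4, 0.8, 0.0]
opening: 0.343
```

>>> apply_moves(
  targets=[
    [0,0,0,0.1,0.5,-1,3],
    [0,0,0,0,0,-2,3],
    [0,0,0,0,0,-2,3],
    [0,0,0,0,0,-1.1,3],
    [0,0,0,0,0,0,3],
  ],
)

```text
clock: 7.27
position: [0.4151, -0.1292, 0.3499]
tool_rot: [0.001, 0.708, -0.706, -0.002]
contact_force: [-0.1, -0.2, 0.4]
opening: 0.341
```

Run:
```python
from h import *
S=snap('scene','s4'); crop('s4',180,140,300,230,'s4c')
```

```text
(no output)
```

View pics/s4c.png

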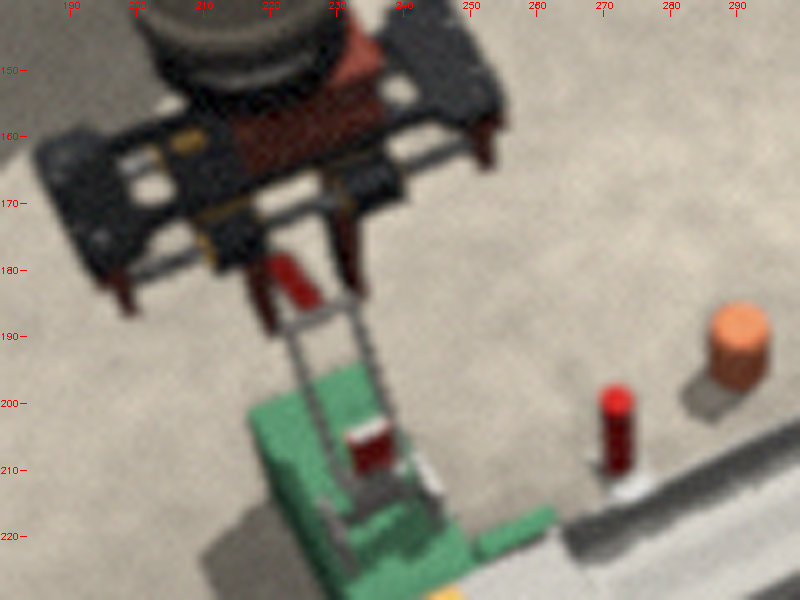

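>>> apply_moves(
  targets=[
    [0,0,0,0,0,0,3],
    [0,0,0,0,0,0,3],
  ],
)

```text
clock: 7.48
position: [0.4163, -0.1305, 0.3533]
tool_rot: [-0.0, 0.707, -0.707, 0.0]
contact_force: [-0.5, 0.3, 0.3]
opening: 0.34
```

>>> apply_moves(
  targets=[
    [0,0,0,-0.1,-0.4,0,3],
    [0,0,0,0,0,0,3],
    [0,0,0,0,0,0,0.3],
    [0,0,0,0,0,0,0.3],
    [0,0,0,0,0,0,0.3],
    [0,0,0,0,0,0,0.3],
    [0,0,0,0,0,0,0.3],
    [0,0,0,0,0,0,0.3],
  ],
)

```text
clock: 8.15
position: [0.4148, -0.1346, 0.3528]
tool_rot: [0.0, -0.707, 0.707, 0.0]
contact_force: [-1.2, 3.2, 2.6]
opening: 0.136
```

>>> apply_moves(
  targets=[
    [0,0,0,0.76,0,0.51,0.3],
    [0,0,0,0.82,0,0.43,0.3],
    [0,0,0,0.88,0,0.36,0.3],
    [0,0,0,0.92,0,0.26,0.3],
    [0,0,0,1.01,0,0.18,0.3],
    [0,0,0,1.03,0,0.05,0.3],
    [0,0,0,0.8,0,-0.03,0.3],
    [0,0,0,0.78,0,-0.11,0.3],
  ],
)

```text
clock: 8.82
position: [0.4863, -0.1334, 0.3707]
tool_rot: [-0.001, 0.707, -0.707, -0.0]
contact_force: [-1.4, 7.1, 10.9]
opening: 0.134
```

Run:
```python
from h import *
S=snap('scene','s5'); crop('s5',180,140,300,230,'s5c')
```

```text
(no output)
```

View pics/s5c.png

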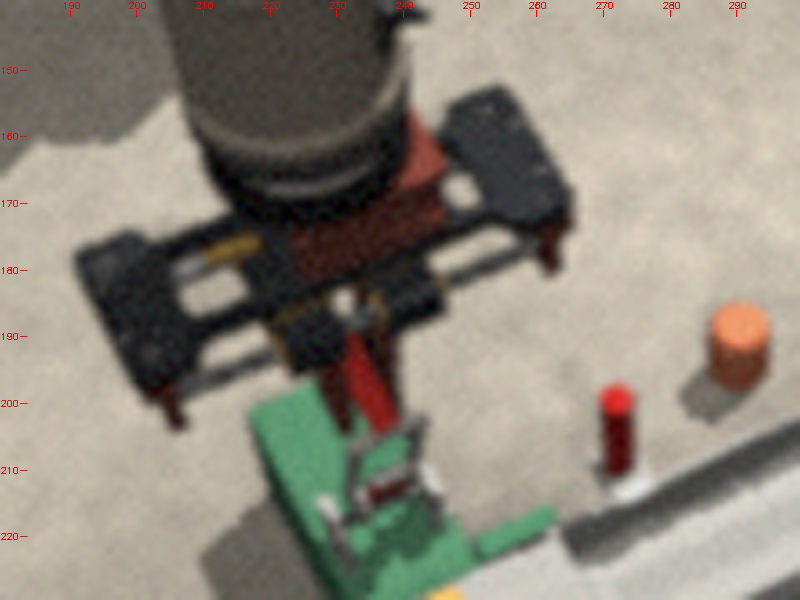

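>>> apply_moves(
  targets=[
    [0,0,0,0.77,0,-0.08,0.3],
    [0,0,0,0.76,0,-0.2,0.3],
    [0,0,0,0.86,0,-0.36,0.3],
    [0,0,0,0.85,0,-0.45,0.3],
    [0,0,0,0,0,0,0.3],
    [0,0,0,0,0,0,0.3],
  ],
)

```text
clock: 9.37
position: [0.5197, -0.1324, 0.3598]
tool_rot: [-0.003, 0.708, -0.706, 0.001]
contact_force: [3.4, 8.1, 6.8]
opening: 0.133
```

Run:
```python
from h import *
S=snap('scene','s6'); crop('s6',180,140,300,230,'s6c')
```

```text
(no output)
```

View pics/s6c.png

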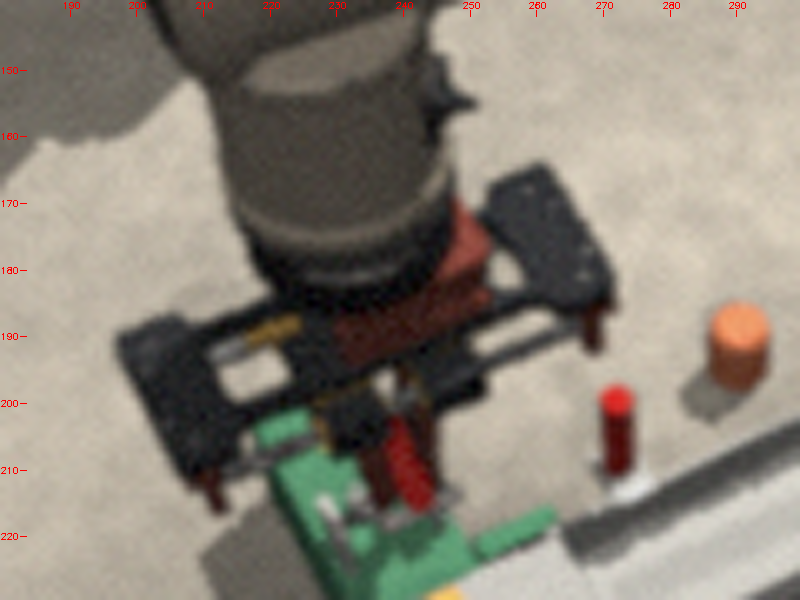

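>>> apply_moves(
  targets=[
    [0,0,0,0,0,0,3],
    [0,0,0,0,0,0,3],
    [0,0,0,0,0,0,3],
    [0,0,0,0,0,0,3],
    [0,0,0,0,0,2,3],
    [0,0,0,0,0,4,3],
    [0,0,0,-2,3,4,3],
    [0,0,0,-3,3,2,1.0],
  ],
)

```text
clock: 10.08
position: [0.4765, -0.0866, 0.4701]
tool_rot: [0.002, -0.705, 0.709, -0.002]
contact_force: [1.4, 0.2, 1.5]
opening: 0.295
```

>>> apply_moves(
  targets=[
    [0,0,0,0,4,0,0.3],
    [0,0,0,0,4,0,0.3],
    [0,0,0,0,4,0,0.3],
    [0,0,0,0,4,0,0.3],
    [0,0,0,0,0,0,0.3],
  ],
)

```text
clock: 10.5
position: [0.4741, 0.082, 0.4675]
tool_rot: [-0.001, 0.71, -0.704, -0.001]
contact_force: [0.0, 0.2, 0.4]
opening: 0.032
```

Run:
```python
from h import *
S=snap('scene','s7'); crop('s7',200,180,290,247,'s7c')
T=snap('top','t7'); crop('t7',290,190,350,260,'t7c')
```

```text
(no output)
```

View pics/s7c.png

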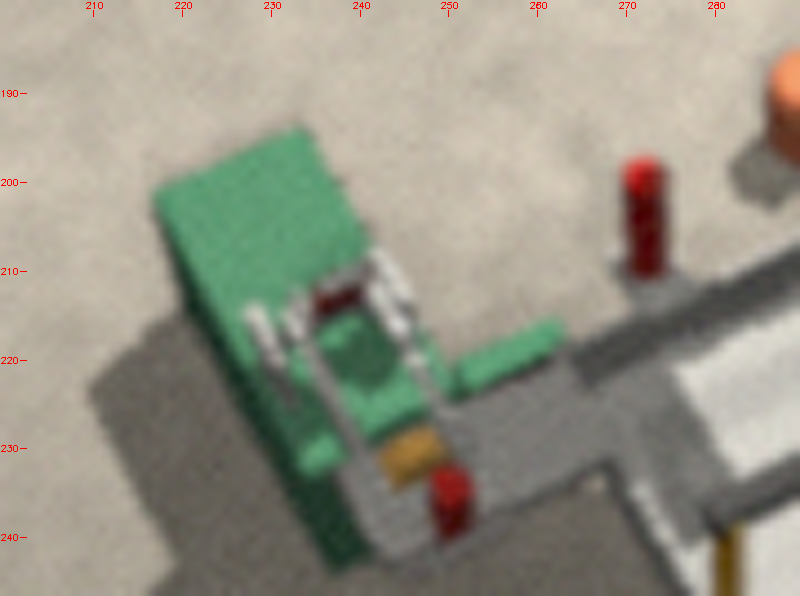

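View pics/t7c.png

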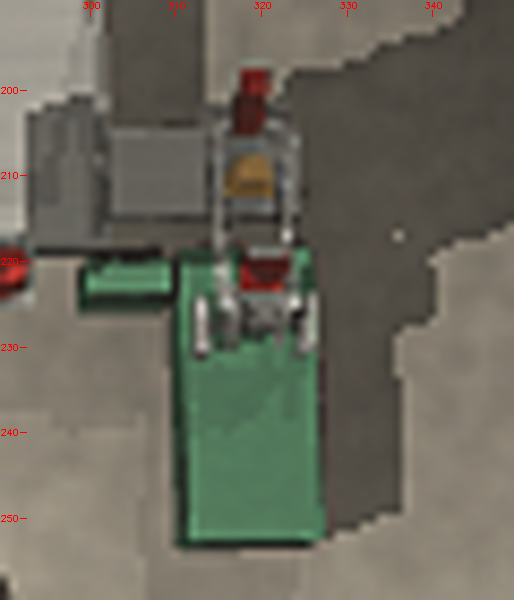

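Run:
```python
from h import *
S=load('s7');T=load('t7')
for n,a,b in [('tab top',(250.5,233),(319.2,198.5)),('tab base',(250.5,239.5),(318.5,204.5)),('keeper',(246,231),(319,209.5)),('lever tip',(236.5,212.5),(320.5,221)),('lever ltop',(238,211.5),(320.5,220))]:
    p,e=tri(S,a,T,b); print(n,p.round(4),round(e,4))
for x,z in [(.555,.104),(.567,.150)]: print(proj(S,[x,-.132,z]),proj(T,[x,-.132,z]))
```

```text
tab top [ 0.5799 -0.1301  0.1532] 0.0005
tab base [ 0.5686 -0.1315  0.0956] 0.0036
keeper [ 0.5467 -0.1327  0.1115] 0.0013
lever tip [ 0.499  -0.1357  0.1452] 0.0013
lever ltop [ 0.5021 -0.1334  0.153 ] 0.002
[247.44411881 234.48788353] [318.43053801 207.54816068]
[247.87589649 230.09676572] [319.59322029 202.16418903]
```

>>> apply_moves(
  targets=[
    [0,0,0,0.7,-3.6,0,0],
    [0,0,0,0.7,-3.6,0,0],
    [0,0,0,0.7,-3.6,0,0],
    [0,0,0,0.7,-3.6,0,0],
    [0,0,0,0.7,-3.6,0,0],
    [0,0,0,0.7,-3.5,0,0],
    [0,0,0,0,0,-4,0],
    [0,0,0,0,0,-4,0],
  ],
)

```text
clock: 11.27
position: [0.5171, -0.1458, 0.3876]
tool_rot: [0.001, -0.703, 0.711, -0.003]
contact_force: [0.5, 0.7, -1.4]
opening: 0.003
```

>>> apply_moves(
  targets=[
    [0,0,0,0,0,-3,0],
    [0,0,0,0,0,-2,0],
    [0,0,0,0,0,0,0],
    [0,0,0,0,0,0,0],
  ],
)

```text
clock: 11.6
position: [0.5165, -0.1426, 0.3361]
tool_rot: [-0.001, -0.705, 0.709, 0.0]
contact_force: [1.5, -1.0, -0.0]
opening: 0.008
```

Run:
```python
from h import *
S=snap('scene','s8'); crop('s8',200,150,320,240,'s8c')
```

```text
(no output)
```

View pics/s8c.png

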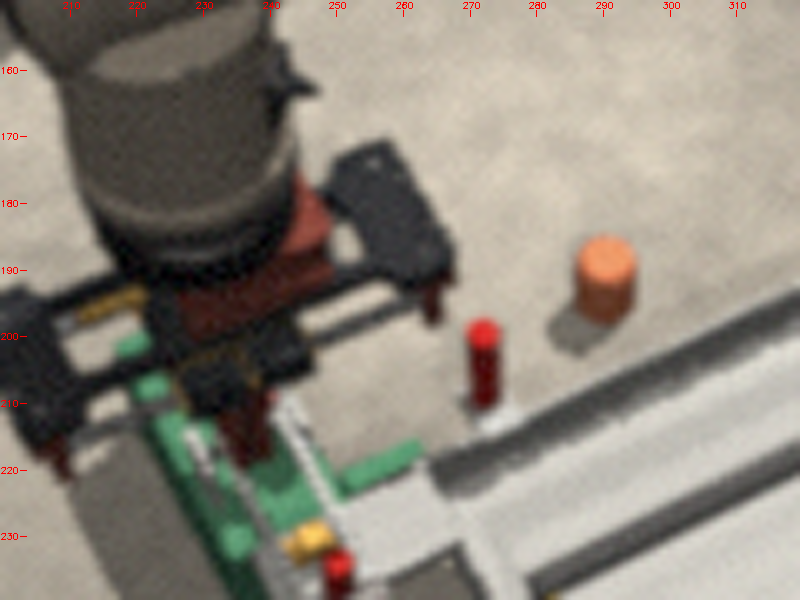

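>>> apply_moves(
  targets=[
    [0,0,0,0.2,0.9,0,0],
    [0,0,0,0,0,-0.8,0],
    [0,0,0,0,0,-0.7,0],
    [0,0,0,0,0,0,0],
    [0,0,0,0,0,0,0],
  ],
)

```text
clock: 12.07
position: [0.5187, -0.1312, 0.3213]
tool_rot: [-0.0, -0.707, 0.708, 0.001]
contact_force: [0.4, -0.5, 0.7]
opening: 0.009
```

>>> apply_moves(
  targets=[
    [0,0,0,-0.7,0,0.2,0],
    [0,0,0,-0.7,0,0.2,0],
    [0,0,0,-0.7,0,0.2,0],
    [0,0,0,-0.7,0,0.2,0],
    [0,0,0,-0.7,0,0.1,0],
    [0,0,0,-0.6,0,0,0],
    [0,0,0,-0.6,0,-0.1,0],
    [0,0,0,-0.6,0,-0.1,0],
  ],
)

```text
clock: 12.73
position: [0.4656, -0.1313, 0.3292]
tool_rot: [0.0, -0.707, 0.708, -0.0]
contact_force: [2.4, 0.5, -0.4]
opening: 0.002
```

Run:
```python
from h import *
S=snap('scene','s9'); crop('s9',200,150,320,240,'s9c')
```

```text
(no output)
```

View pics/s9c.png

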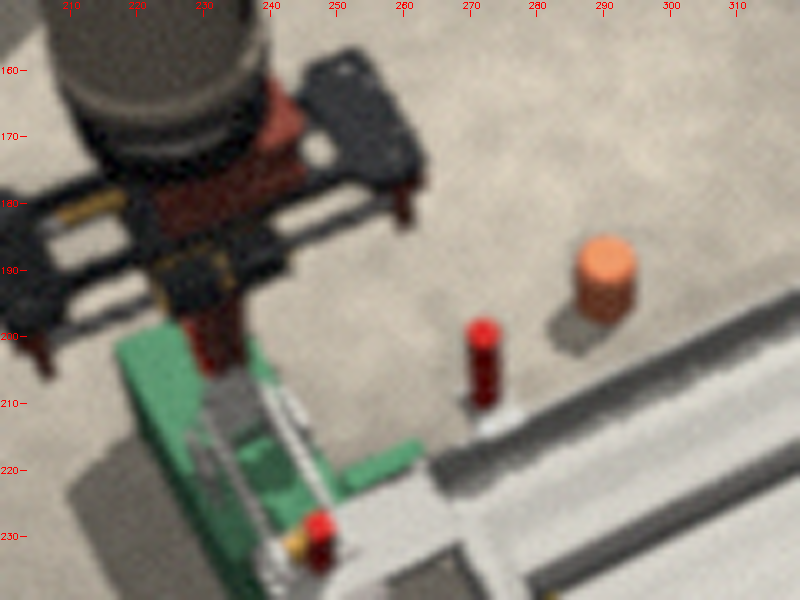

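>>> apply_moves(
  targets=[
    [0,0,0,-0.5,0,-0.25,0],
    [0,0,0,-0.5,0,-0.3,0],
    [0,0,0,-0.5,0,-0.35,0],
    [0,0,0,-0.45,0,-0.45,0],
    [0,0,0,-0.4,0,-0.55,0],
    [0,0,0,-0.35,0,-0.6,0],
  ],
)

```text
clock: 13.28
position: [0.4386, -0.1313, 0.3035]
tool_rot: [-0.0, -0.707, 0.708, 0.0]
contact_force: [2.3, -0.8, 1.9]
opening: 0.004
```

>>> apply_moves(
  targets=[
    [0,0,0,-0.2,0,-0.5,0],
    [0,0,0,-0.15,0,-0.5,0],
    [0,0,0,-0.1,0,-0.5,0],
    [0,0,0,0,0,-0.4,0],
    [0,0,0,0,0,-0.2,0],
    [0,0,0,0,0,0,0],
  ],
)

```text
clock: 13.78
position: [0.4339, -0.1311, 0.2844]
tool_rot: [-0.001, -0.707, 0.708, 0.001]
contact_force: [-11.9, 1.5, 31.9]
opening: 0.003
```

Run:
```python
from h import *
S=snap('scene','s10'); crop('s10',200,150,320,240,'s10c')
```

```text
(no output)
```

View pics/s10c.png

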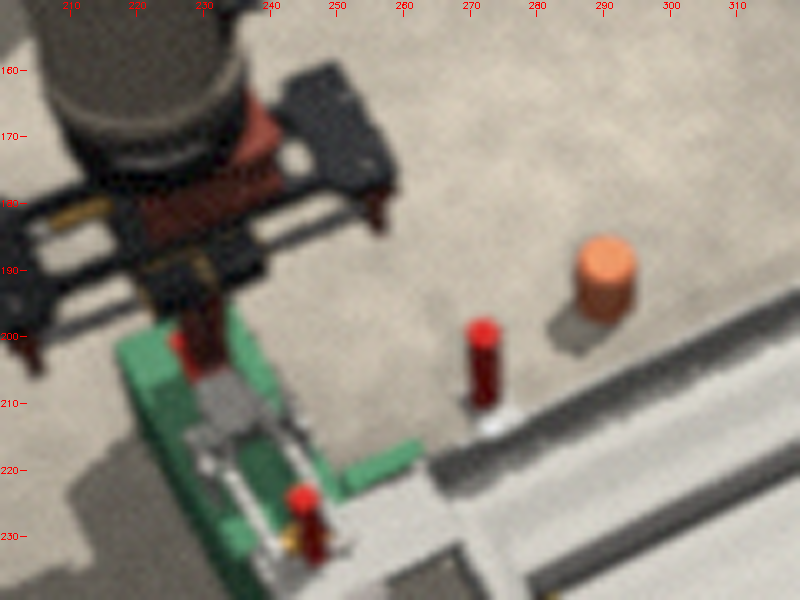

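>>> apply_moves(
  targets=[
    [0,0,0,0,0,1,0],
    [0,0,0,0,0,4,0],
    [0,0,0,0,0,4,3],
    [0,0,7,0,3,4,6],
    [0,0,7,0,4,0,7],
    [0,0,7,0,4,0,7],
    [0,0,7,0,4,0,7],
    [0,0,7,0,4,0,7],
  ],
)

```text
clock: 14.5
position: [0.4338, 0.0552, 0.4062]
tool_rot: [0.0, 0.888, -0.46, -0.0]
contact_force: [1.1, -0.8, 0.6]
opening: 0.418
```

Run:
```python
from h import *
S=snap('scene','s11'); crop('s11',200,180,290,247,'s11c')
T=snap('top','t11'); crop('t11',290,190,350,260,'t11c')
crop('top0',160,190,310,290,'t0d'); crop('scene0',330,130,430,205,'s0d');crop('scene0',150,200,260,300,'s0e');crop('top0',350,180,460,260,'t0e')
```

```text
(no output)
```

View pics/s11c.png

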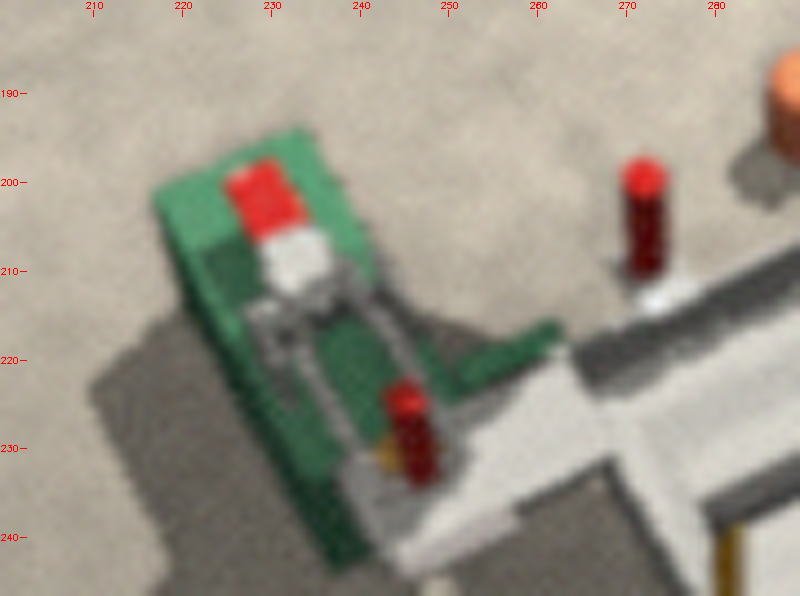

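View pics/t11c.png

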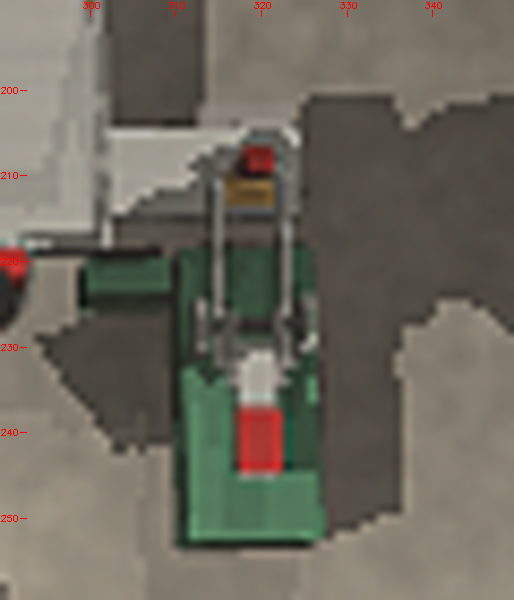

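View pics/t0d.png

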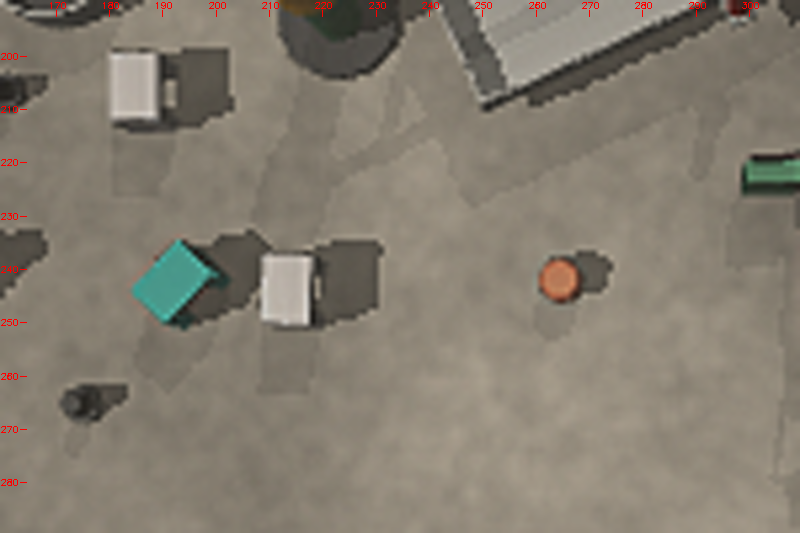

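View pics/s0d.png

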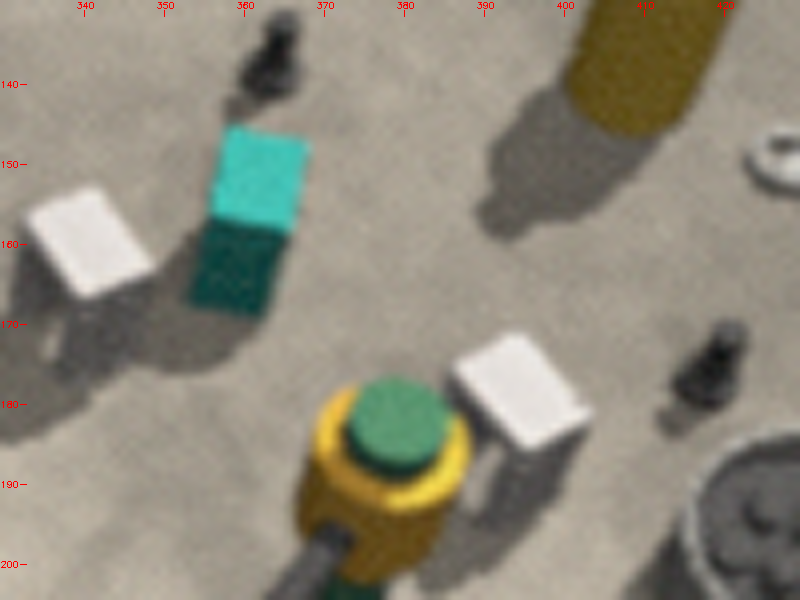

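View pics/s0e.png

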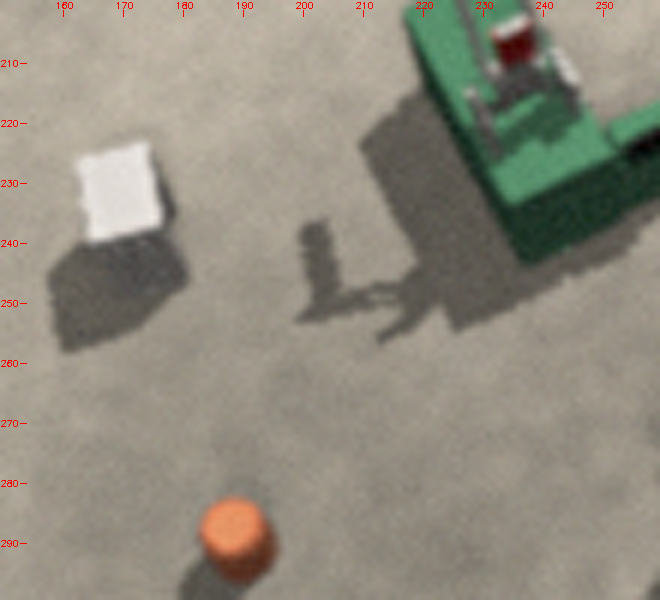

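View pics/t0e.png

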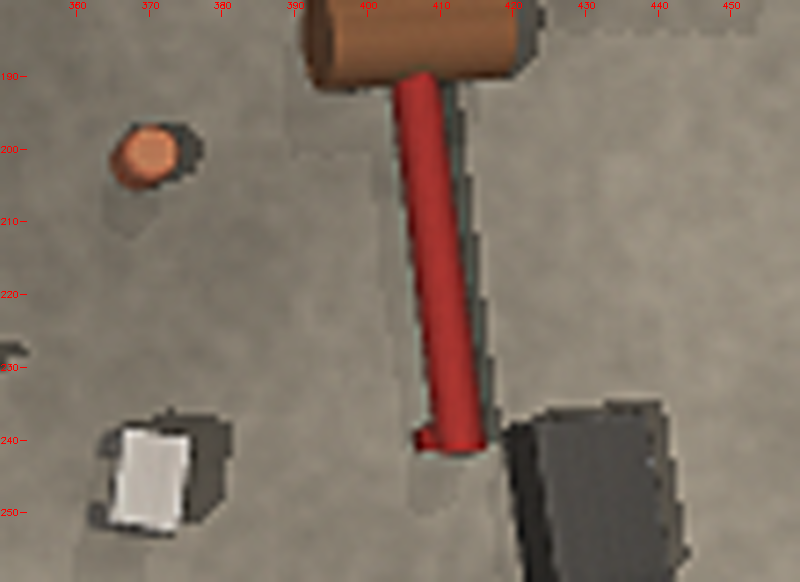

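Run:
```python
from h import *
S=load('scene0');T=load('top0')
for n,a,b,z in [('snap a',(290.3,187.8),(264.3,242),.04),('snap b',(188.5,287.3),(370.2,200.5),.04),('dA',(394.3,178),(184.7,205),.064),('dB',(340.6,159.5),(213.3,243.8),.064),('dC',(169.5,231.5),(370.3,245.5),.064)]:
    p,e=tri(S,a,T,b); print(n,p.round(4),round(e,4),atz(S,*a,z).round(4),atz(T,*b,z).round(4))
# orientation by colour blob, white tops
for tag,s in (('top0',T),('scene0',S)):
    i=s['pixels'].astype(int); m=((i.min(2)>165)&(np.ptp(i,axis=2)<25)).astype(np.uint8)
    for c in cv2.findContours(m,0,2)[0]:
        a=cv2.contourArea(c)
        if 60<a<400: 
            poly=np.array([atz(s,p[0][0],p[0][1],.064)[:2] for p in c],np.float32)
            r=cv2.minAreaRect(poly*1000); print(tag,a,np.round(r[0],1),np.round(r[1],1),round(r[2],1))
```

```text
snap a [0.4307 0.0709 0.0404] 0.0008 [0.4306 0.0714 0.04  ] [0.4306 0.0705 0.04  ]
snap b [ 0.5958 -0.34    0.0358] 0.0019 [ 0.598  -0.3388  0.04  ] [ 0.5948 -0.34    0.04  ]
dA [0.5674 0.3748 0.0688] 0.0007 [0.565  0.3776 0.064 ] [0.5685 0.3764 0.064 ]
dB [0.4213 0.2626 0.0645] 0.0025 [0.4214 0.264  0.064 ] [0.4207 0.2615 0.064 ]
dC [ 0.4185 -0.3283  0.0637] 0.0024 [ 0.4191 -0.3272  0.064 ] [ 0.4182 -0.3295  0.064 ]
top0 90.0 [ 418.6 -329.5] [32.2 46.6] 80.0
top0 86.0 [420.  262.6] [45.9 30.2] 1.9
top0 77.0 [566.6 377.1] [43.9 26.9] 2.6
top0 68.5 [1084.4 -991.6] [30.2 69.2] 89.8
scene0 164.5 [ 416.9 -328.1] [36.8 51.4] 79.5
scene0 123.0 [565.7 379.3] [50.9 36. ] 1.3
scene0 112.0 [421.  264.5] [36.  50.1] 89.7
scene0 117.5 [589.7 568. ] [142.8  31.5] 8.1
```

>>> apply_moves(
  targets=[
    [0,0,-7,0,0.8,0,6],
    [0,0,-7,-0.3,0.8,-2,6],
    [0,0,-7,0,0,-4,6],
    [0,0,-7,0,0,-4,6],
    [0,0,-7,0,0,-4,6],
    [0,0,0,0,0,-2,6],
    [0,0,0,0,0,0,6],
    [0,0,0,0,0,0,6],
  ],
)

```text
clock: 15.27
position: [0.4311, 0.0693, 0.2455]
tool_rot: [-0.002, -0.707, 0.707, 0.001]
contact_force: [0.6, -0.0, 1.0]
opening: 0.685
```

Run:
```python
from h import *
S=snap('scene','s12'); crop('s12',220,130,360,235,'s12c')
```

```text
(no output)
```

View pics/s12c.png

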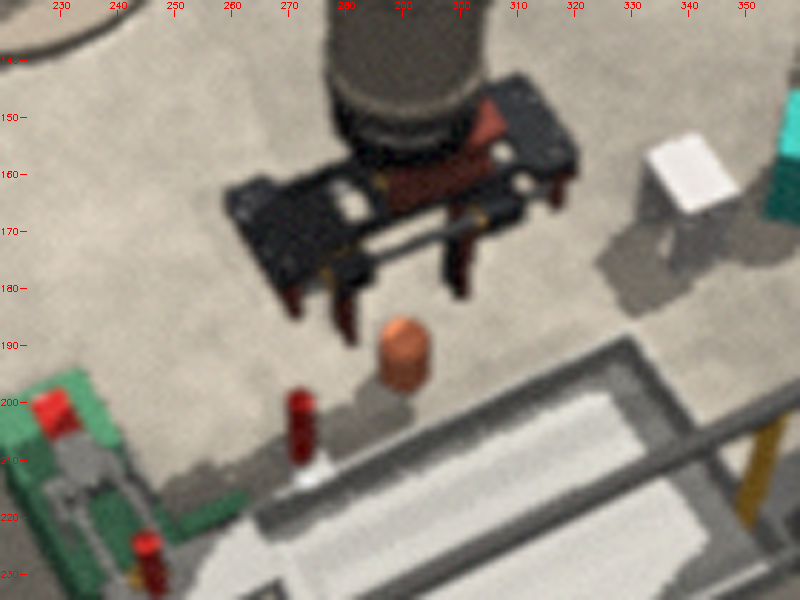

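>>> apply_moves(
  targets=[
    [0,0,0,0,0.1,-2,6],
    [0,0,0,0,0,-2,6],
    [0,0,0,0,0,-1.2,6],
    [0,0,0,0,0,0,6],
    [0,0,0,0,0,0,2],
    [0,0,0,0,0,0,2],
    [0,0,0,0,0,0,2],
    [0,0,0,0,0,0,2],
  ],
)

```text
clock: 15.98
position: [0.4321, 0.0707, 0.1954]
tool_rot: [0.001, -0.707, 0.708, -0.001]
contact_force: [0.5, -0.9, -0.2]
opening: 0.417
```

>>> apply_moves(
  targets=[
    [0,0,0,0,0,0,2],
    [0,0,0,0,0,0,2],
    [0,0,0,0,0,0,2],
  ],
)

```text
clock: 16.23
position: [0.432, 0.0709, 0.1951]
tool_rot: [0.001, -0.707, 0.708, -0.0]
contact_force: [-0.7, -0.6, 8.1]
opening: 0.354
```

>>> apply_moves(
  targets=[
    [0,0,0,0,0,2,2],
    [0,0,0,0,0,4,2],
    [0,0,0,0,0.4,4,2],
    [0,0,0,2,0.5,3,2],
    [0,0,0,3,0.5,1,2],
    [0,0,0,3,0.5,0,2],
    [0,0,0,3,0.6,0,2],
    [0,0,0,1.8,0.5,0,2],
  ],
)

```text
clock: 16.9
position: [0.5619, 0.1005, 0.3347]
tool_rot: [0.001, -0.706, 0.708, -0.001]
contact_force: [0.5, -0.1, -1.3]
opening: 0.348
```

>>> apply_moves(
  targets=[
    [0,0,0,0,0,0,2],
    [0,0,0,0,0,-3,2],
    [0,0,0,0,0,-2,2],
    [0,0,0,0,0,0,2],
    [0,0,0,0,0,0,2],
  ],
)

```text
clock: 17.32
position: [0.5585, 0.1005, 0.2835]
tool_rot: [-0.002, -0.707, 0.707, 0.001]
contact_force: [0.1, 0.9, -1.9]
opening: 0.349
```

Run:
```python
from h import *
S=snap('scene','s13'); crop('s13',220,130,400,265,'s13c')
```

```text
(no output)
```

View pics/s13c.png

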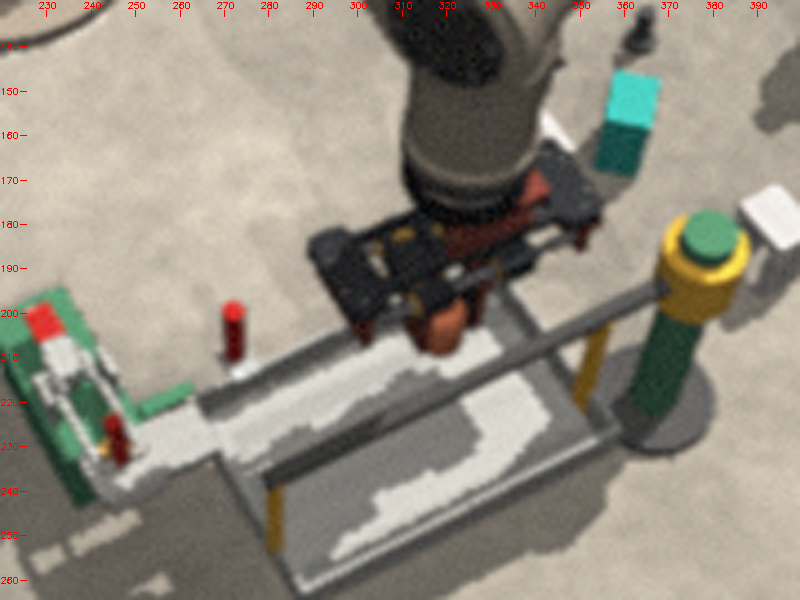

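>>> apply_moves(
  targets=[
    [0,0,0,0,0,-1,2],
    [0,0,0,0,0,-1,2],
    [0,0,0,0,0,-0.6,2],
    [0,0,0,0,0,-0.4,2],
    [0,0,0,0,0,-0.2,2],
    [0,0,0,0,0,0,2],
  ],
)

```text
clock: 17.87
position: [0.5594, 0.1007, 0.2518]
tool_rot: [-0.0, -0.707, 0.708, 0.0]
contact_force: [0.3, 1.3, -1.9]
opening: 0.347
```

Next I lower 2 mm more, release and lift.

>>> apply_moves(
  targets=[
    [0,0,0,0,0,-0.2,2],
    [0,0,0,0,0,0,5],
    [0,0,0,0,0,0,5],
    [0,0,0,0,0,0,5],
    [0,0,0,0,0,0,5],
    [0,0,0,0,0,2,5],
    [0,0,0,0,0,4,5],
    [0,0,0,0,0,4,5],
  ],
)

```text
clock: 18.53
position: [0.5589, 0.1006, 0.3505]
tool_rot: [-0.001, -0.707, 0.707, 0.001]
contact_force: [0.6, 0.4, -0.5]
opening: 0.57
```

>>> apply_moves(
  targets=[
    [0,0,0,0,0,4,6],
    [0,0,0,0,-3.5,0,6],
    [0,0,0,0,-3.5,0,6],
    [0,0,0,0,-3.5,0,6],
    [0,0,0,0,-3.5,0,6],
    [0,0,0,0,-3.5,0,6],
    [0,0,0,0,-3.5,0,6],
    [0,0,0,0,-3.5,0,6],
  ],
)

```text
clock: 19.2
position: [0.5592, -0.1459, 0.3908]
tool_rot: [0.0, -0.707, 0.708, -0.0]
contact_force: [-0.3, -0.1, -0.3]
opening: 0.685
```

>>> apply_moves(
  targets=[
    [0,0,0,1,-4,0,6],
    [0,0,0,1,-4,0,6],
    [0,0,0,1,-4,0,6],
    [0,0,0,0.7,-4,0,6],
    [0,0,0,0,-2,0,6],
    [0,0,0,0,0,0,6],
    [0,0,0,0,0,0,6],
  ],
)

```text
clock: 19.78
position: [0.5961, -0.3256, 0.39]
tool_rot: [-0.0, -0.706, 0.709, 0.0]
contact_force: [0.3, 1.2, -0.1]
opening: 0.682
```

Run:
```python
from h import *
S=snap('scene','s14'); cv2.imwrite('pics/s14b.png',cv2.resize(S['pixels'],(800,600),interpolation=cv2.INTER_CUBIC))
T=snap('top','t14'); cv2.imwrite('pics/t14b.png',cv2.resize(T['pixels'],(800,600),interpolation=cv2.INTER_CUBIC))
crop('s14',150,260,230,310,'s14c')
```

```text
(no output)
```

View pics/s14b.png

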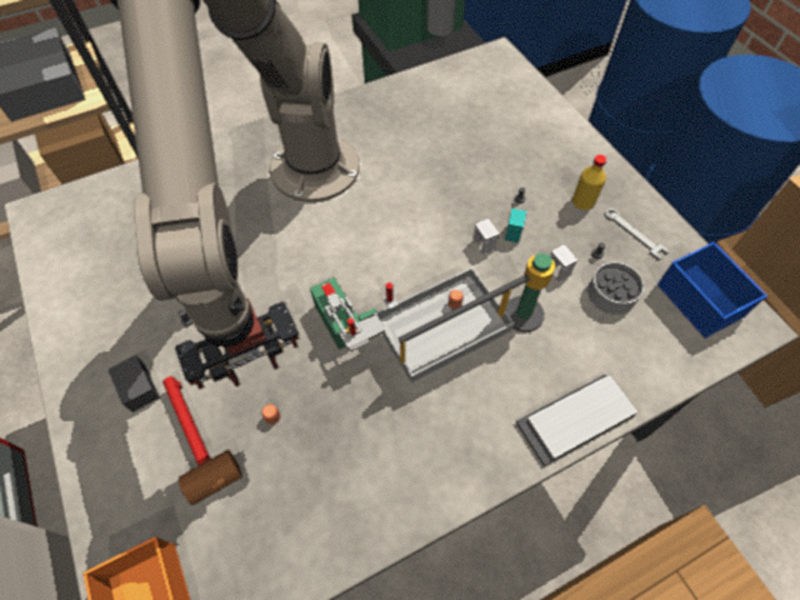

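View pics/t14b.png

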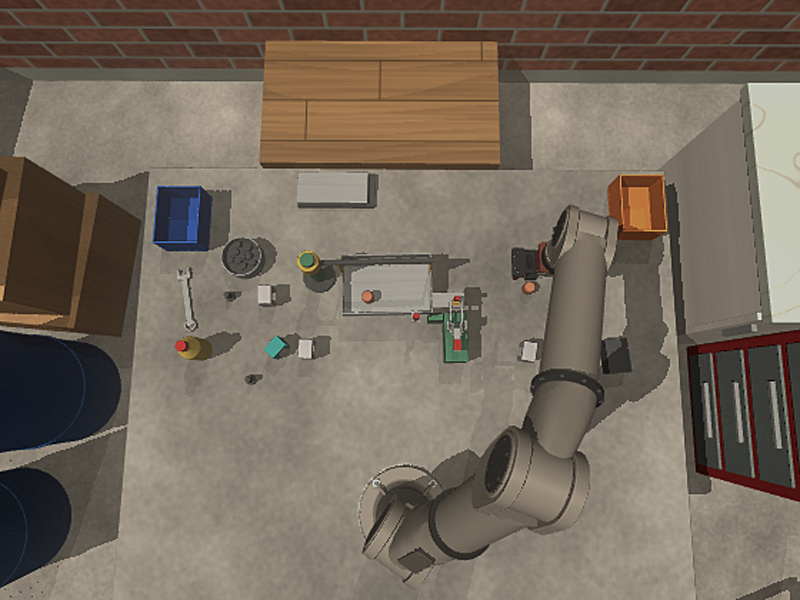

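View pics/s14c.png

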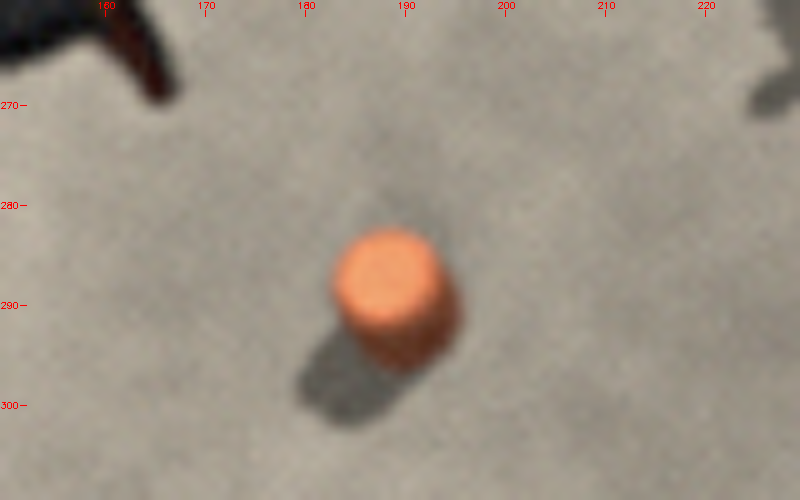

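>>> apply_moves(
  targets=[
    [0,0,0,0.1,-1.35,-2,6],
    [0,0,0,0,0,-4,6],
    [0,0,0,0,0,-4,6],
    [0,0,0,0,0,-4,6],
    [0,0,0,0,0,0,6],
    [0,0,0,0,0,0,6],
  ],
)

```text
clock: 20.38
position: [0.5974, -0.3356, 0.2491]
tool_rot: [0.0, 0.708, -0.707, -0.002]
contact_force: [0.5, 0.4, 0.3]
opening: 0.68
```

Run:
```python
from h import *
S=snap('scene','s15'); crop('s15',130,200,270,305,'s15c')
```

```text
(no output)
```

View pics/s15c.png

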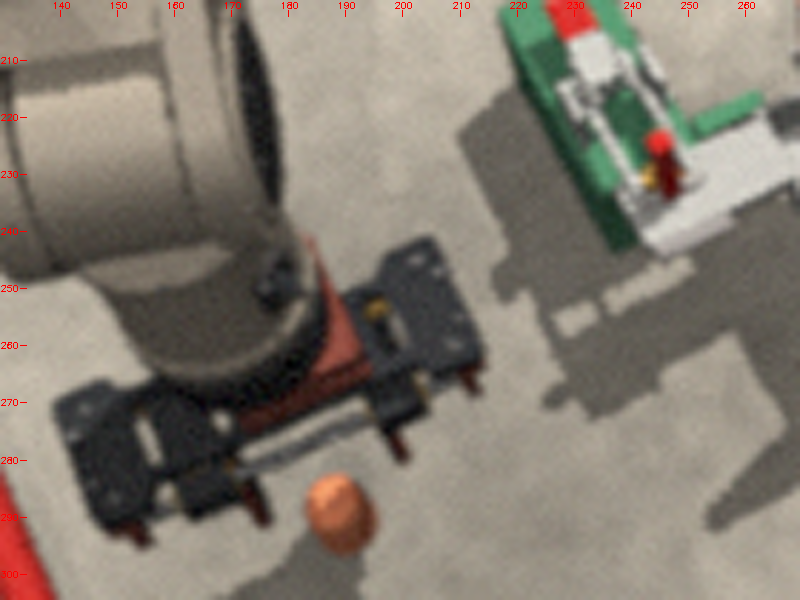

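>>> apply_moves(
  targets=[
    [0,0,0,0,-0.3,-2,6],
    [0,0,0,0,0,-2,6],
    [0,0,0,0,0,-1.2,6],
    [0,0,0,0,0,0,2],
    [0,0,0,0,0,0,2],
    [0,0,0,0,0,0,2],
    [0,0,0,0,0,0,2],
    [0,0,0,0,0,0,2],
  ],
)

```text
clock: 21.1
position: [0.5982, -0.3407, 0.1999]
tool_rot: [0.001, -0.707, 0.708, -0.001]
contact_force: [0.4, -0.5, 6.9]
opening: 0.357
```

>>> apply_moves(
  targets=[
    [0,0,0,0,0,0,2],
    [0,0,0,0,0,0,2],
    [0,0,0,0,0,0,2],
  ],
)

```text
clock: 21.35
position: [0.5982, -0.3408, 0.1999]
tool_rot: [0.0, -0.707, 0.708, -0.001]
contact_force: [-1.2, 1.1, 5.9]
opening: 0.351
```

>>> apply_moves(
  targets=[
    [0,0,0,0,0,2,2],
    [0,0,0,0,0,4,2],
    [0,0,0,0,0,4,2],
    [0,0,0,0,0,4,2],
    [0,0,0,0,2,4,2],
    [0,0,0,0,3.5,2,2],
    [0,0,0,-0.5,3.8,0,2],
    [0,0,0,-0.5,3.8,0,2],
  ],
)

```text
clock: 22.02
position: [0.5874, -0.2101, 0.3975]
tool_rot: [0.001, -0.706, 0.708, -0.002]
contact_force: [0.3, 0.2, -2.5]
opening: 0.347
```

>>> apply_moves(
  targets=[
    [0,0,0,-0.5,3.8,0,2],
    [0,0,0,-0.5,3.8,0,2],
    [0,0,0,-0.5,3.8,0,2],
    [0,0,0,-0.5,3.8,0,2],
    [0,0,0,-0.5,3.8,-1,2],
    [0,0,0,-0.3,3.5,-3,2],
    [0,0,0,0,0,-4,2],
    [0,0,0,0,0,0,2],
  ],
)

```text
clock: 22.68
position: [0.5567, 0.0125, 0.3126]
tool_rot: [0.004, 0.708, -0.706, -0.004]
contact_force: [-1.8, -1.6, -3.3]
opening: 0.347
```

>>> apply_moves(
  targets=[
    [0,0,0,0,0,0,2],
    [0,0,0,0,0,0,2],
  ],
)

```text
clock: 22.85
position: [0.5605, 0.0094, 0.3196]
tool_rot: [0.0, -0.706, 0.708, -0.001]
contact_force: [0.5, 0.1, -1.4]
opening: 0.347
```

Run:
```python
from h import *
S=snap('scene','s16'); crop('s16',220,130,400,265,'s16c')
```

```text
(no output)
```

View pics/s16c.png

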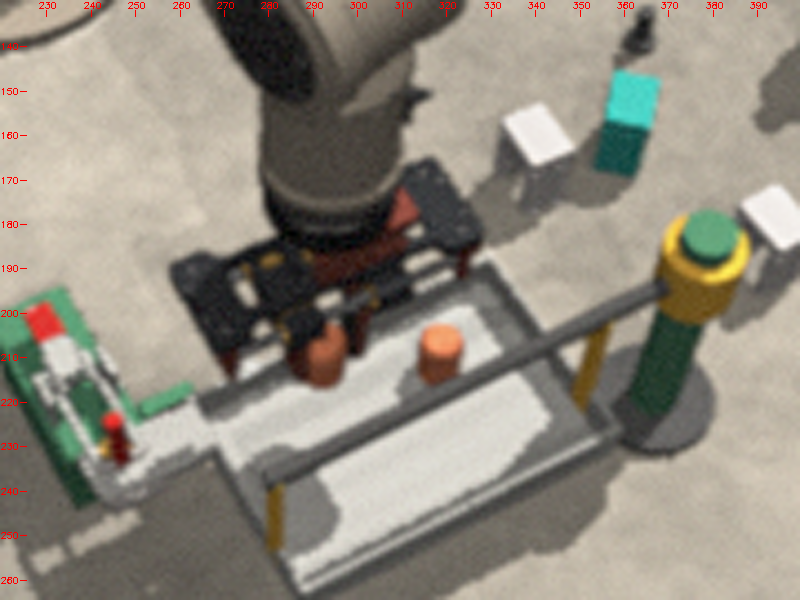

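>>> apply_moves(
  targets=[
    [0,0,0,0,0.2,-2,2],
    [0,0,0,0,0,-2,2],
    [0,0,0,0,0,-1.2,2],
    [0,0,0,0,0,-0.6,2],
    [0,0,0,0,0,-0.4,2],
    [0,0,0,0,0,0,2],
    [0,0,0,0,0,0,2],
  ],
)

```text
clock: 23.48
position: [0.5603, 0.0123, 0.2574]
tool_rot: [0.0, -0.707, 0.708, -0.0]
contact_force: [-0.2, 0.8, -2.1]
opening: 0.348
```

>>> apply_moves(
  targets=[
    [0,0,0,0,0,-0.2,2],
    [0,0,0,0,0,0,5],
    [0,0,0,0,0,0,5],
    [0,0,0,0,0,0,5],
    [0,0,0,0,0,0,5],
    [0,0,0,0,0,2,5],
    [0,0,0,0,0,4,5],
    [0,0,0,0,0,4,5],
  ],
)

```text
clock: 24.15
position: [0.5592, 0.0124, 0.3547]
tool_rot: [-0.001, -0.707, 0.707, 0.001]
contact_force: [1.2, -0.6, -0.3]
opening: 0.574
```

>>> apply_moves(
  targets=[
    [0,0,7,-1,1,4,8],
    [0,0,7,-1.2,2.1,2,8],
    [0,0,7,-1.2,2.2,0,8],
    [0,0,7,-1.2,2.2,0,8],
    [0,0,7,-1.2,2.2,0,8],
    [0,0,7,-1.2,2.2,0,8],
    [0,0,7,-1.2,2.2,0,8],
    [0,0,7,-1.2,2.2,0,8],
  ],
)

```text
clock: 24.82
position: [0.4652, 0.1762, 0.4142]
tool_rot: [-0.0, 0.957, -0.29, 0.0]
contact_force: [-1.1, -0.0, -0.0]
opening: 0.911
```

>>> apply_moves(
  targets=[
    [0,0,7,-1.2,2.2,0,8],
    [0,0,7,-1.2,2.2,0,8],
    [0,0,7,-1.2,2.2,0,8],
    [0,0,7,-0.9,2.2,0,8],
    [0,0,6,0,0,0,8],
    [0,0,0,0,0,0,8],
    [0,0,0,0,0,0,8],
  ],
)

```text
clock: 25.4
position: [0.4212, 0.263, 0.4138]
tool_rot: [0.0, 1.0, -0.002, 0.0]
contact_force: [0.4, -0.3, 0.1]
opening: 0.913
```

Run:
```python
from h import *
S=snap('scene','s17'); crop('s17',220,100,420,250,'s17c')
```

```text
(no output)
```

View pics/s17c.png

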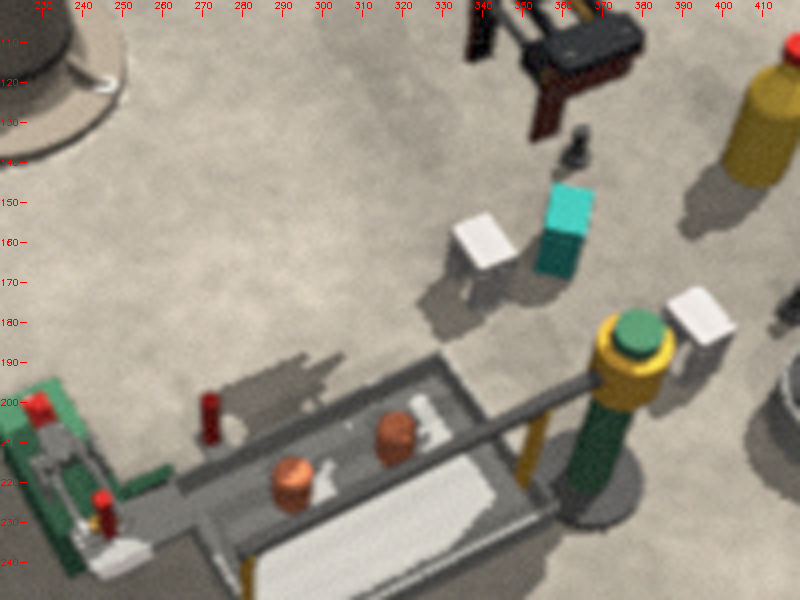

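>>> apply_moves(
  targets=[
    [0,0,0,0,0,-3,8],
    [0,0,0,0,0,-4,8],
    [0,0,0,0,0,-4,8],
    [0,0,0,0,0,-4,8],
    [0,0,0,0,0,0,8],
    [0,0,0,0,0,0,8],
  ],
)

```text
clock: 25.95
position: [0.4209, 0.2624, 0.2629]
tool_rot: [0.001, 1.0, -0.002, -0.002]
contact_force: [0.7, 0.1, 0.3]
opening: 0.909
```

Run:
```python
from h import *
S=snap('scene','s18'); crop('s18',280,90,420,195,'s18c')
```

```text
(no output)
```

View pics/s18c.png

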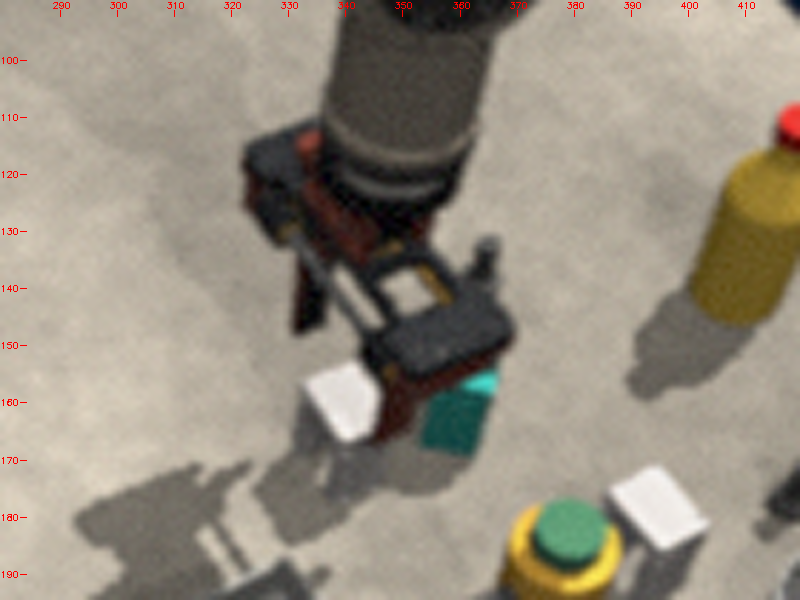

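>>> apply_moves(
  targets=[
    [0,0,0,0,0,-2,8],
    [0,0,0,0,0,-2,8],
    [0,0,0,0,0,-1.5,8],
    [0,0,0,0,0,0,3.5],
    [0,0,0,0,0,0,3.5],
    [0,0,0,0,0,0,3.5],
    [0,0,0,0,0,0,3.5],
    [0,0,0,0,0,0,3.5],
  ],
)

```text
clock: 26.67
position: [0.4215, 0.2636, 0.2102]
tool_rot: [-0.001, 1.0, -0.001, 0.001]
contact_force: [-1.8, -1.7, 2.6]
opening: 0.57
```

>>> apply_moves(
  targets=[
    [0,0,0,0,0,0,3.5],
    [0,0,0,0,0,0,3.5],
    [0,0,0,0,0,0,3.5],
  ],
)

```text
clock: 26.92
position: [0.4215, 0.2637, 0.2102]
tool_rot: [-0.0, 1.0, -0.001, 0.001]
contact_force: [-0.6, -1.8, 8.3]
opening: 0.569
```

>>> apply_moves(
  targets=[
    [0,0,0,0,0,2,3.5],
    [0,0,0,0,0,4,3.5],
    [0,0,0,0,0,4,3.5],
    [0,0,0,0,0,4,3.5],
    [0,0,0,0,0,4,3.5],
    [0,0,0,1,-1,2.5,3.5],
    [0,0,0,2.5,-2,0,3.5],
    [0,0,0,3,-2.2,0,3.5],
  ],
)

```text
clock: 27.58
position: [0.4853, 0.2123, 0.4168]
tool_rot: [-0.0, 1.0, 0.001, 0.002]
contact_force: [0.1, 0.7, -3.4]
opening: 0.57
```

>>> apply_moves(
  targets=[
    [0,0,0,3,-2.2,0,3.5],
    [0,0,0,3,-2.2,0,3.5],
    [0,0,0,3,-2.2,0,3.5],
    [0,0,0,3,-2.2,0,3.5],
    [0,0,0,2.5,-1.2,0,3.5],
    [0,0,0,0,0,0,3.5],
    [0,0,0,0,0,0,3.5],
  ],
)

```text
clock: 28.17
position: [0.6318, 0.1096, 0.413]
tool_rot: [-0.0, 1.0, -0.002, -0.001]
contact_force: [-0.3, -0.2, -2.5]
opening: 0.568
```

Run:
```python
from h import *
S=snap('scene','s19'); crop('s19',240,110,400,230,'s19c')
T=snap('top','t19'); crop('t19',200,130,330,230,'t19c')
```

```text
(no output)
```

View pics/s19c.png

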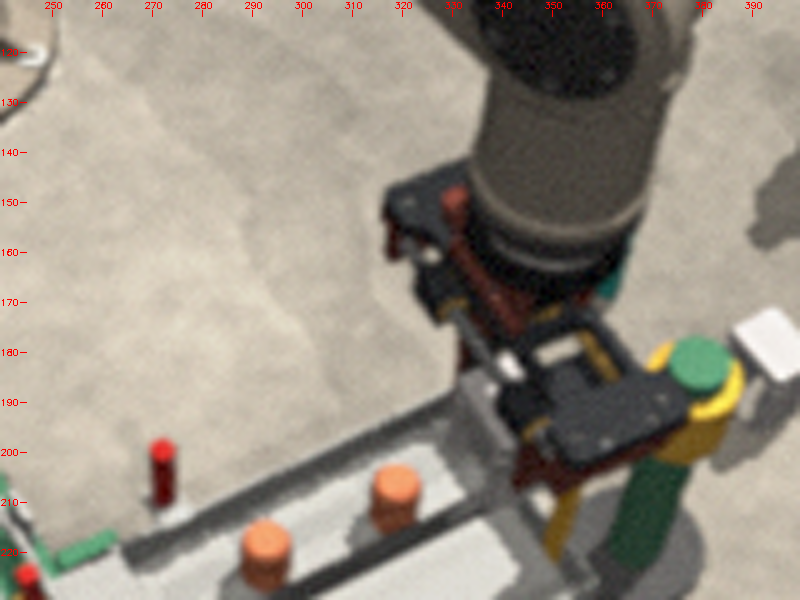

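View pics/t19c.png

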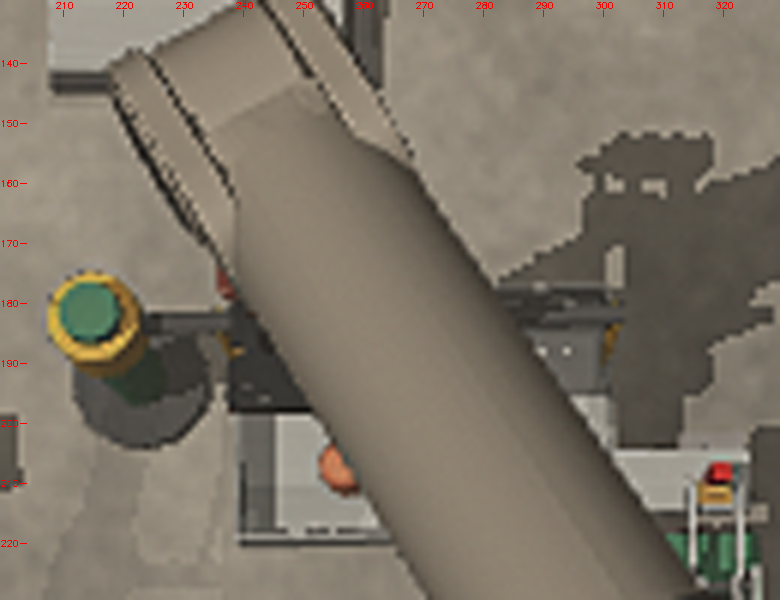

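>>> apply_moves(
  targets=[
    [0,0,0,0.05,0,-2,3.5],
    [0,0,0,0,0,-2,3.5],
    [0,0,0,0,0,-1.5,3.5],
    [0,0,0,0,0,-1,3.5],
    [0,0,0,0,0,-0.6,3.5],
    [0,0,0,0,0,0,3.5],
  ],
)

```text
clock: 28.77
position: [0.6307, 0.1118, 0.342]
tool_rot: [0.0, 1.0, 0.0, -0.001]
contact_force: [-0.3, -0.7, -2.8]
opening: 0.571
```

Run:
```python
from h import *
S=snap('scene','s20'); crop('s20',270,130,390,220,'s20c')
```

```text
(no output)
```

View pics/s20c.png

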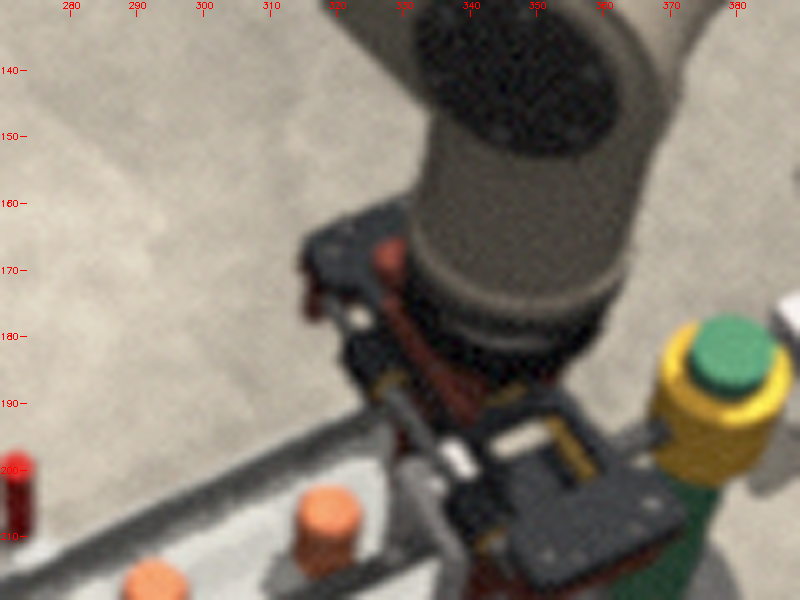

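>>> apply_moves(
  targets=[
    [0,0,0,0.1,0,-0.3,3.5],
    [0,0,0,0,0,-0.1,3.5],
    [0,0,0,0,0,0,7],
    [0,0,0,0,0,0,7],
    [0,0,0,0,0,0,7],
    [0,0,0,0,0,0,7],
    [0,0,0,0,0,2,7],
    [0,0,0,0,0,4,8],
  ],
)

```text
clock: 29.48
position: [0.6314, 0.1102, 0.3949]
tool_rot: [0.001, 1.0, -0.001, -0.004]
contact_force: [0.2, 0.5, 1.4]
opening: 0.838
```

>>> apply_moves(
  targets=[
    [0,0,0,-0.6,3,4,8],
    [0,0,0,-0.7,3.5,0,8],
    [0,0,0,-0.8,3.5,0,8],
    [0,0,0,-0.8,3.5,0,8],
    [0,0,0,-0.8,3.5,0,8],
    [0,0,0,-0.8,3.5,0,8],
    [0,0,0,-0.8,3.3,0,8],
    [0,0,0,-0.8,2.5,0,8],
  ],
)

```text
clock: 30.15
position: [0.5712, 0.3722, 0.4323]
tool_rot: [-0.001, 1.0, 0.0, 0.0]
contact_force: [0.4, 0.1, -0.5]
opening: 0.911
```

>>> apply_moves(
  targets=[
    [0,0,0,0,0,0,8],
    [0,0,0,0,0,0,8],
  ],
)

```text
clock: 30.32
position: [0.5713, 0.3712, 0.4322]
tool_rot: [-0.0, 1.0, 0.001, -0.0]
contact_force: [0.0, -1.6, -0.1]
opening: 0.914
```

Run:
```python
from h import *
S=snap('scene','s21'); crop('s21',220,100,420,250,'s21c')
T=snap('top','t21'); crop('t21',160,130,330,250,'t21c')
```

```text
(no output)
```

View pics/s21c.png

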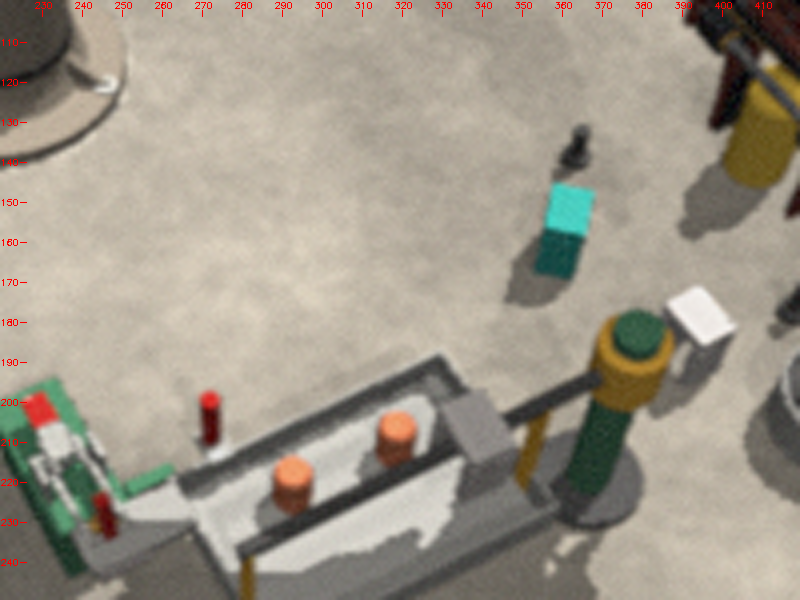

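View pics/t21c.png

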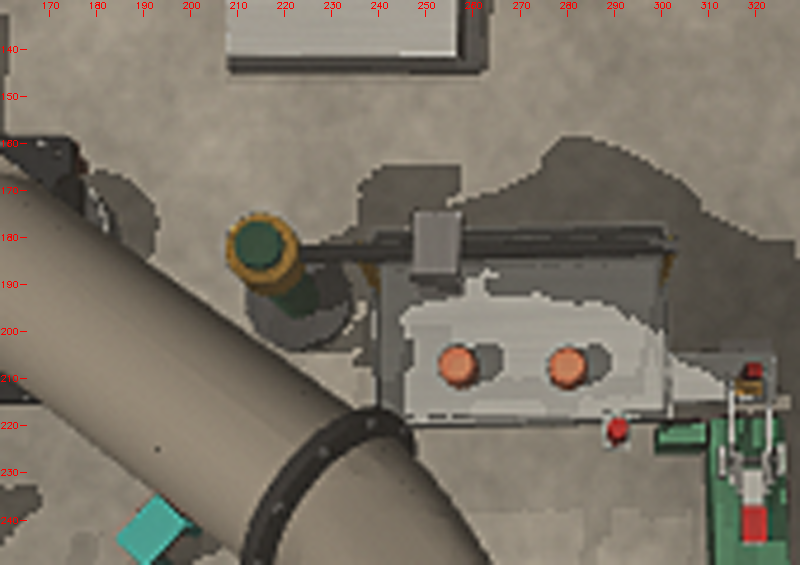

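>>> apply_moves(
  targets=[
    [0,0,2,-0.4,0.6,0,6.5],
    [0,0,0,0,0,-4,6.5],
    [0,0,0,0,0,-4,6.5],
    [0,0,0,0,0,-4,6.5],
    [0,0,0,0,0,-3,6.5],
    [0,0,0,0,0,0,6.5],
    [0,0,0,0,0,0,6.5],
  ],
)

```text
clock: 31.0
position: [0.5688, 0.374, 0.281]
tool_rot: [0.001, 1.0, 0.017, -0.001]
contact_force: [-0.2, 0.1, 0.8]
opening: 0.741
```

Run:
```python
from h import *
S=snap('scene','s22'); crop('s22',320,100,460,205,'s22c')
```

```text
(no output)
```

View pics/s22c.png

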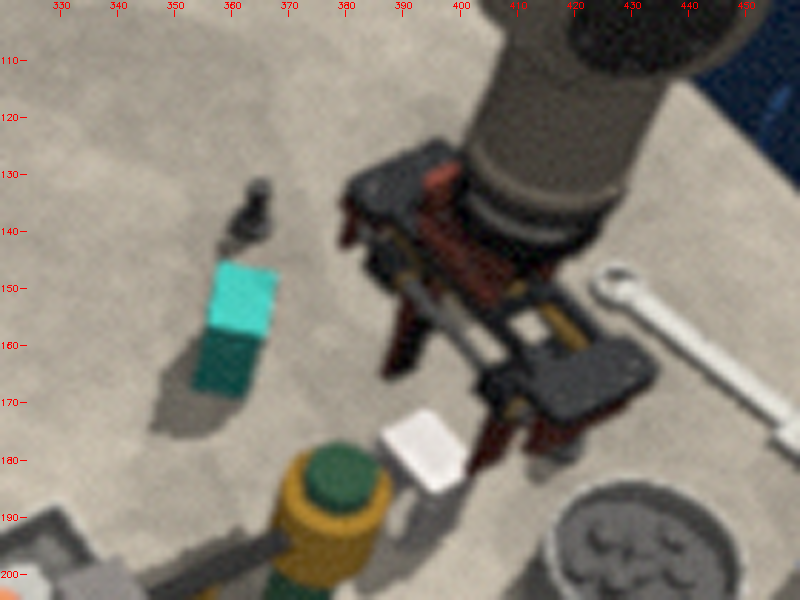

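>>> apply_moves(
  targets=[
    [0,0,0,-0.1,0.2,-3,6.5],
    [0,0,0,0,0,-2.5,6.5],
    [0,0,0,0,0,-1.6,6.5],
    [0,0,0,0,0,0,6.5],
    [0,0,0,0,0,0,3.5],
    [0,0,0,0,0,0,3.5],
    [0,0,0,0,0,0,3.5],
    [0,0,0,0,0,0,3.5],
  ],
)

```text
clock: 31.72
position: [0.5681, 0.3779, 0.2132]
tool_rot: [-0.001, 1.0, 0.017, 0.001]
contact_force: [-0.8, -0.8, 6.6]
opening: 0.569
```

>>> apply_moves(
  targets=[
    [0,0,0,0,0,0,3.5],
    [0,0,0,0,0,0,3.5],
  ],
)

```text
clock: 31.88
position: [0.5681, 0.3779, 0.2132]
tool_rot: [-0.001, 1.0, 0.017, 0.001]
contact_force: [-1.5, -0.5, 7.7]
opening: 0.569
```

>>> apply_moves(
  targets=[
    [0,0,0,0,0,2.7,3.5],
    [0,0,0,0,0,4,3.5],
    [0,0,0,0,0,4,3.5],
    [0,0,0,0,0,4,3.5],
    [0,0,0,0,0,4,3.5],
    [0,0,0,0,0,4,3.5],
    [0,0,-1,0,-1,4,3.5],
    [0,0,-1,0.3,-2,0,3.5],
  ],
)

```text
clock: 32.55
position: [0.569, 0.3511, 0.4882]
tool_rot: [-0.005, 1.0, 0.001, 0.005]
contact_force: [0.2, 1.7, -1.0]
opening: 0.567
```

>>> apply_moves(
  targets=[
    [0,0,0,0.8,-4,0,3.5],
    [0,0,0,0.8,-4,0,3.5],
    [0,0,0,0.9,-4,0,3.5],
    [0,0,0,0.9,-4,0,3.5],
    [0,0,0,0.9,-4,0,3.5],
    [0,0,0,1,-4,0,3.5],
    [0,0,0,1,-4,0,3.5],
    [0,0,0,0,-2,0,3.5],
  ],
)

```text
clock: 33.22
position: [0.6349, 0.0401, 0.4777]
tool_rot: [0.002, 1.0, -0.004, 0.0]
contact_force: [0.8, -2.2, -2.0]
opening: 0.568
```

>>> apply_moves(
  targets=[
    [0,0,0,0,0,-3,3.5],
    [0,0,0,0,0,-3.5,3.5],
    [0,0,0,0,0,0,3.5],
    [0,0,0,0,0,0,3.5],
  ],
)

```text
clock: 33.55
position: [0.6329, 0.0469, 0.412]
tool_rot: [0.0, 1.0, -0.0, -0.002]
contact_force: [0.6, 0.7, -1.6]
opening: 0.569
```

>>> apply_moves(
  targets=[
    [0,0,0,0.05,0,-2,3.5],
    [0,0,0,0,0,-2,3.5],
    [0,0,0,0,0,-1.5,3.5],
    [0,0,0,0,0,-0.8,3.5],
    [0,0,0,0,0,-0.4,3.5],
    [0,0,0,0,0,0,3.5],
  ],
)

```text
clock: 34.05
position: [0.6344, 0.0476, 0.3469]
tool_rot: [-0.0, 1.0, -0.0, 0.0]
contact_force: [-0.9, -0.3, -1.7]
opening: 0.569
```

>>> apply_moves(
  targets=[
    [0,0,0,0,0,0,3.5],
  ],
)

```text
clock: 34.13
position: [0.6346, 0.0475, 0.3475]
tool_rot: [-0.0, 1.0, -0.001, 0.001]
contact_force: [-0.6, -0.6, -1.6]
opening: 0.568
```

Run:
```python
from h import *
S=snap('scene','s23'); crop('s23',240,140,380,245,'s23c')
```

```text
(no output)
```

View pics/s23c.png

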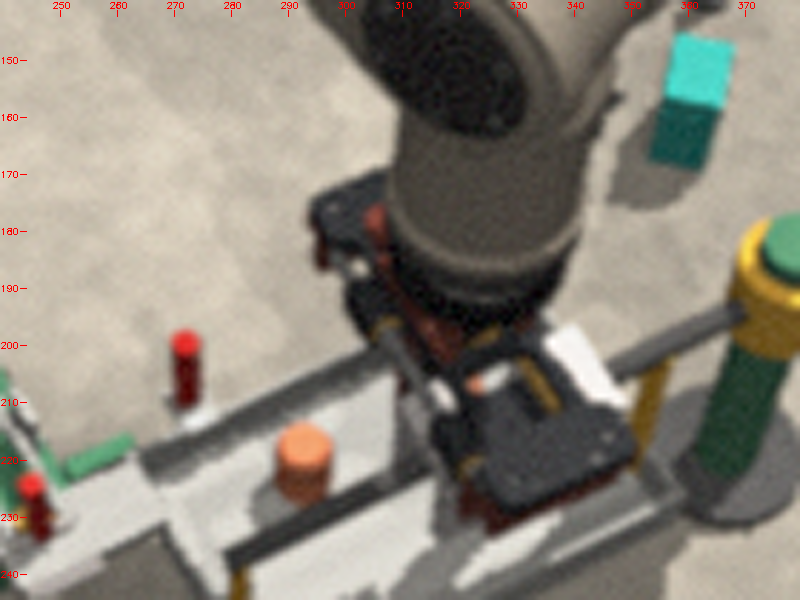

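Next I lower 6 mm more, release and lift. Then I go to dolly C at (0.418, -0.329), which needs a yaw of -10°.

>>> apply_moves(
  targets=[
    [0,0,0,-0.05,0,-0.4,3.5],
    [0,0,0,0,0,-0.3,3.5],
    [0,0,0,0,0,0,7],
    [0,0,0,0,0,0,7],
    [0,0,0,0,0,0,7],
    [0,0,0,0,0,0,7],
    [0,0,0,0,0,2,7],
    [0,0,0,0,0,4,7],
  ],
)

```text
clock: 34.85
position: [0.6322, 0.0462, 0.3948]
tool_rot: [0.0, 1.0, -0.001, -0.005]
contact_force: [0.9, -0.4, 0.2]
opening: 0.799
```

>>> apply_moves(
  targets=[
    [0,0,-1,-2,-3,4,7],
    [0,0,-1,-2.2,-3.4,0,7],
    [0,0,-1,-2.2,-3.4,0,7],
    [0,0,-1,-2.2,-3.4,0,7],
    [0,0,-1,-2.2,-3.4,0,7],
    [0,0,-1,-2.2,-3.4,0,7],
    [0,0,-1,-2.2,-3.4,0,7],
    [0,0,-1,-2.2,-3.4,0,7],
  ],
)

```text
clock: 35.52
position: [0.4627, -0.2155, 0.4302]
tool_rot: [0.0, 0.997, -0.071, 0.0]
contact_force: [1.3, 0.2, -0.3]
opening: 0.798
```

>>> apply_moves(
  targets=[
    [0,0,-1,-2,-3.4,0,7],
    [0,0,-1,-2,-3.4,0,7],
    [0,0,0,-0.3,-3.2,0,7],
    [0,0,0,0,-0.8,0,7],
    [0,0,0,0,0,0,7],
    [0,0,0,0,0,0,7],
  ],
)

```text
clock: 36.02
position: [0.4215, -0.3215, 0.4298]
tool_rot: [-0.0, 0.996, -0.088, 0.0]
contact_force: [0.1, 0.8, -1.5]
opening: 0.794
```

Run:
```python
from h import *
S=snap('scene','s24'); cv2.imwrite('pics/s24b.png',cv2.resize(S['pixels'],(800,600),interpolation=cv2.INTER_CUBIC))
crop('s24',220,130,400,265,'s24c')
i=S['pixels'].astype(int); m=((i.min(2)>165)&(np.ptp(i,axis=2)<25)).astype(np.uint8)
for c in cv2.findContours(m,0,2)[0]:
    if 60<cv2.contourArea(c)<400:
        r=cv2.minAreaRect(np.array([atz(S,p[0][0],p[0][1],.064)[:2] for p in c],np.float32)*1000); print(np.round(r[0],1),np.round(r[1],1),round(r[2],1))
```

```text
[ 547.4 -802.4] [ 7.6 87.1] 89.6
[616.7   2. ] [ 44.3 127.1] 6.3
[ 399.5 -326.8] [41.  87.5] 81.3
[566.7 167.4] [42.5 71.3] 86.8
[588.6 564.5] [156.7  36.2] 11.4
```

View pics/s24b.png

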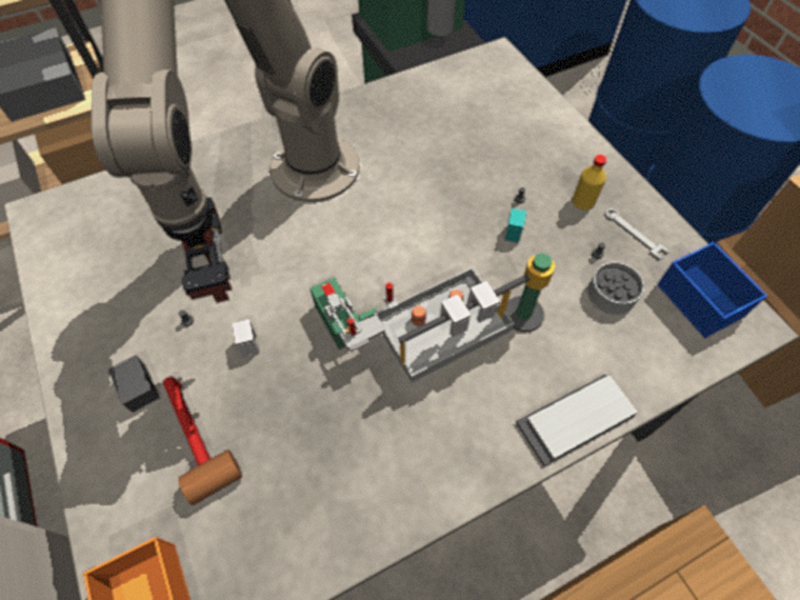

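View pics/s24c.png

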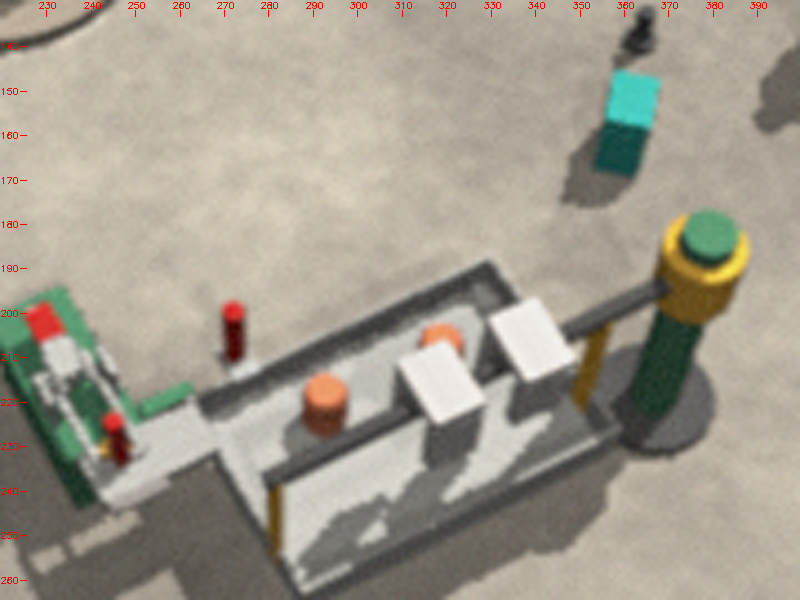

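>>> apply_moves(
  targets=[
    [0,0,0,-0.3,-0.7,0,6.8],
    [0,0,0,0,0,-4,6.8],
    [0,0,0,0,0,-4,6.8],
    [0,0,0,0,0,-4,6.8],
    [0,0,0,0,0,-3,6.8],
    [0,0,0,0,0,0,6.8],
    [0,0,0,0,0,0,6.8],
  ],
)

```text
clock: 36.65
position: [0.4183, -0.3281, 0.2793]
tool_rot: [-0.001, 0.996, -0.087, -0.001]
contact_force: [0.3, 0.0, 0.5]
opening: 0.775
```

Run:
```python
from h import *
S=snap('scene','s25'); crop('s25',110,170,230,260,'s25c')
```

```text
(no output)
```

View pics/s25c.png

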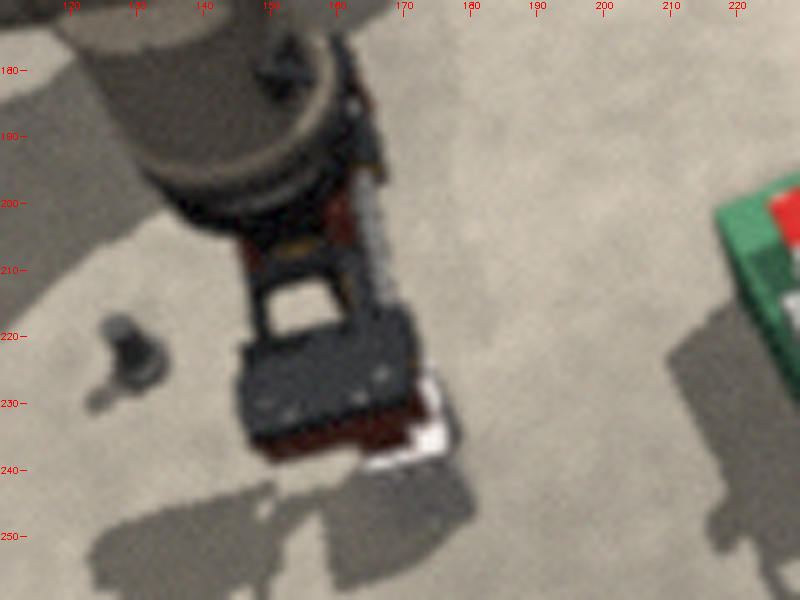

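>>> apply_moves(
  targets=[
    [0,0,0,0,-0.1,-3,6.8],
    [0,0,0,0,0,-2.5,6.8],
    [0,0,0,0,0,-1.3,6.8],
    [0,0,0,0,0,0,6.8],
    [0,0,0,0,0,0,3.5],
    [0,0,0,0,0,0,3.5],
    [0,0,0,0,0,0,3.5],
    [0,0,0,0,0,0,3.5],
  ],
)

```text
clock: 37.37
position: [0.4187, -0.3305, 0.2135]
tool_rot: [0.001, 0.996, -0.088, 0.001]
contact_force: [-0.6, 1.0, 8.0]
opening: 0.568
```

>>> apply_moves(
  targets=[
    [0,0,0,0,0,0,3.5],
    [0,0,0,0,0,0,3.5],
  ],
)

```text
clock: 37.53
position: [0.4188, -0.3305, 0.2135]
tool_rot: [0.001, 0.996, -0.088, 0.001]
contact_force: [1.0, 0.5, 7.6]
opening: 0.568
```

>>> apply_moves(
  targets=[
    [0,0,0,0,0,2,3.5],
    [0,0,0,0,0,4,3.5],
    [0,0,0,0,0,4,3.5],
    [0,0,0,0,0,4,3.5],
    [0,0,0,0,0,4,3.5],
    [0,0,1,1.2,1.6,4,3.5],
    [0,0,1,2,2.8,0,3.5],
    [0,0,1,2.3,3.3,0,3.5],
  ],
)

```text
clock: 38.2
position: [0.4721, -0.2554, 0.4325]
tool_rot: [0.002, 0.998, -0.064, 0.002]
contact_force: [-0.0, 0.2, -3.1]
opening: 0.567
```

>>> apply_moves(
  targets=[
    [0,0,1,2.3,3.3,0,3.5],
    [0,0,1,2.3,3.3,0,3.5],
    [0,0,1,2.3,3.3,0,3.5],
    [0,0,1,2.3,3.3,0,3.5],
    [0,0,1,2.3,3.3,0,3.5],
    [0,0,1,2.3,3.3,0,3.5],
    [0,0,1,1.5,2.5,0,3.5],
    [0,0,0.6,0.8,1.2,0,3.5],
  ],
)

```text
clock: 38.87
position: [0.6341, -0.0143, 0.4296]
tool_rot: [-0.001, 1.0, 0.008, 0.0]
contact_force: [-0.0, 0.8, -1.2]
opening: 0.566
```

>>> apply_moves(
  targets=[
    [0,0,0,0,0,0,3.5],
    [0,0,0,0,0,0,3.5],
    [0,0,0,0,0,0,3.5],
  ],
)

```text
clock: 39.12
position: [0.6328, -0.0212, 0.429]
tool_rot: [0.001, 1.0, 0.003, -0.0]
contact_force: [0.3, -0.9, -2.1]
opening: 0.564
```

>>> apply_moves(
  targets=[
    [0,0,0,0.15,0.4,-2,3.5],
    [0,0,0,0,0,-2.5,3.5],
    [0,0,0,0,0,-2,3.5],
    [0,0,0,0,0,-1.2,3.5],
    [0,0,0,0,0,-0.7,3.5],
    [0,0,0,0,0,0,3.5],
    [0,0,0,0,0,0,3.5],
  ],
)

```text
clock: 39.7
position: [0.6349, -0.0159, 0.3458]
tool_rot: [0.0, 1.0, 0.004, 0.0]
contact_force: [1.1, 0.1, -1.8]
opening: 0.567
```

Run:
```python
from h import *
S=snap('scene','s26'); crop('s26',220,140,360,245,'s26c')
```

```text
(no output)
```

View pics/s26c.png

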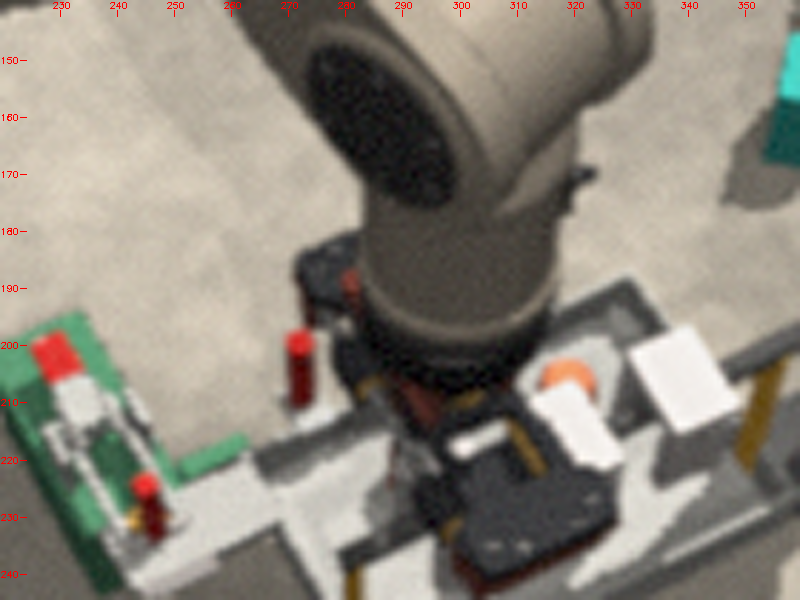

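>>> apply_moves(
  targets=[
    [0,0,0,0,0,-0.4,3.5],
    [0,0,0,0,0,-0.1,3.5],
    [0,0,0,0,0,0,7],
    [0,0,0,0,0,0,7],
    [0,0,0,0,0,0,7],
    [0,0,0,0,0,0,7],
    [0,0,0,0,0,2,7],
    [0,0,0,0,0,4,7],
  ],
)

```text
clock: 40.42
position: [0.6334, -0.016, 0.3962]
tool_rot: [0.0, 1.0, 0.005, -0.004]
contact_force: [-0.6, 0.7, -0.8]
opening: 0.798
```

>>> apply_moves(
  targets=[
    [0,0,0,0,0,4,7],
    [0,0,0,-1,-3.5,2,7],
    [0,0,0,-1,-3.8,0,7],
    [0,0,0,-1,-3.8,0,7],
    [0,0,0,-1,-3.8,0,7],
    [0,0,0,-1,-3.8,0,7],
    [0,0,0,-1,-3.8,0,7],
    [0,0,0,-1,-3.8,0,7],
  ],
)

```text
clock: 41.08
position: [0.564, -0.2799, 0.4606]
tool_rot: [0.0, 1.0, 0.005, 0.0]
contact_force: [0.2, 0.0, 0.5]
opening: 0.796
```

>>> apply_moves(
  targets=[
    [0,0,0,-1,-3.8,0,7],
    [0,0,0,-1,-3.8,0,7],
    [0,0,0,0,-1,0,7],
    [0,0,0,0,0,0,7],
    [0,0,0,0,0,0,7],
  ],
)

```text
clock: 41.5
position: [0.5448, -0.3643, 0.46]
tool_rot: [-0.0, 1.0, 0.004, 0.0]
contact_force: [0.6, 1.1, 0.1]
opening: 0.797
```

Run:
```python
from h import *
S=snap('scene','s27'); crop('s27',210,160,390,270,'s27c')
T=snap('top','t27'); crop('t27',200,160,340,260,'t27c')
cv2.imwrite('pics/t27b.png',cv2.resize(T['pixels'],(800,600),interpolation=cv2.INTER_CUBIC))
```

```text
(no output)
```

View pics/s27c.png

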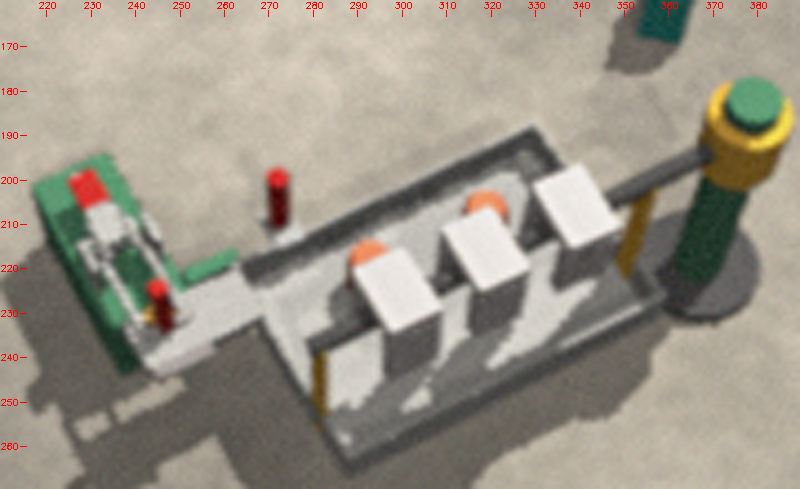

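View pics/t27c.png

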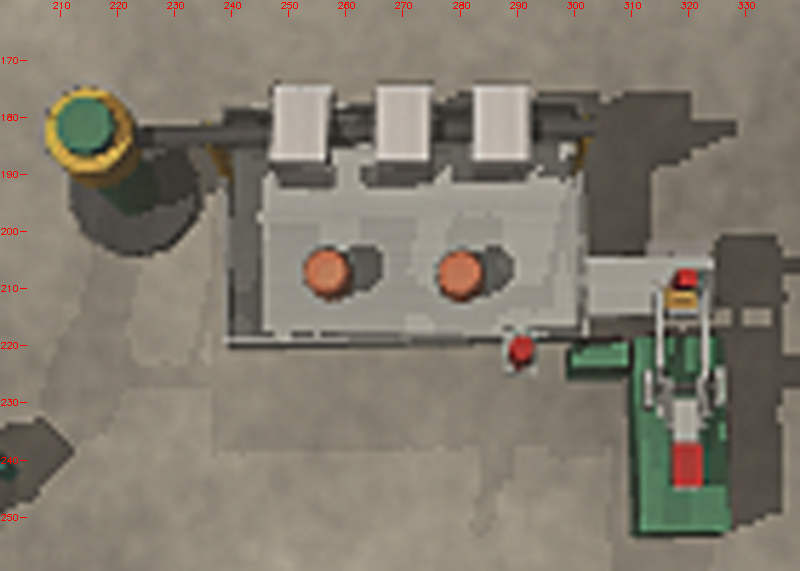

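View pics/t27b.png

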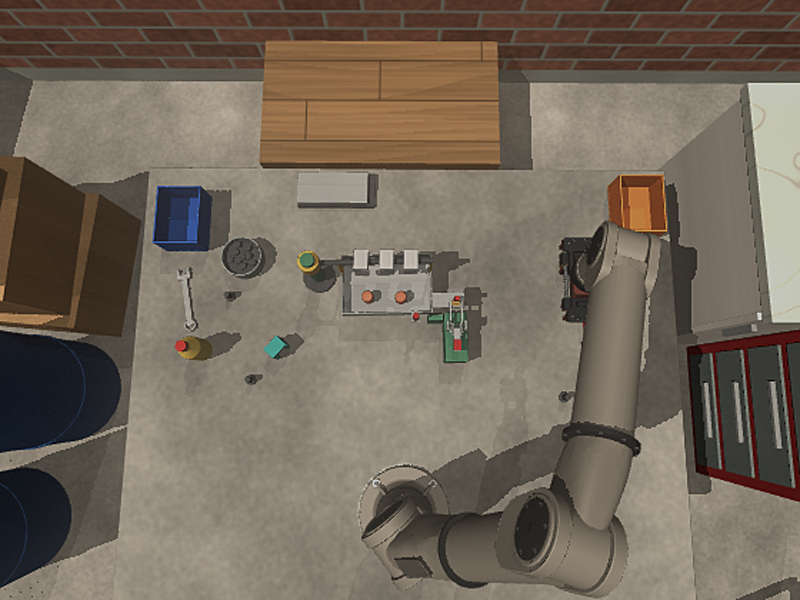

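Run:
```python
from h import *
S=load('s27');T=load('t27')
for a,b in [((338.5,206),(252.3,181)),((318.5,218.5),(270,181)),((299,225.5),(287.3,181))]:
    p,e=tri(S,a,T,b);print(p.round(4),round(e,4))
print(bot.get_obs()['contact_force'],bot.finish_job())
```

```text
[0.634  0.109  0.1915] 0.0003
[0.6372 0.0466 0.1789] 0.0004
[ 0.6359 -0.0138  0.188 ] 0.0021
the job is handed in; nothing more can be done
[ 0.16857155  0.30758012 -0.16026268] None
```

I handed the job in at about 41.5 s, well inside the 195 s limit. No verdict is reported.

**What I did:**
- I pinched the pull post and swung the tray home against its bumper.
- I carried the loop past upright by its tab and let it drop behind the keeper.
- I pressed the lever down to its stop, where it pushed back with about 32 N.
- Only then did I set both snaps in the tray and hang all three aluminium dollies on the bar.

**Last checks, from the final pictures and triangulation:**
- **Tray and latch:** the tray is home, the lever is down and the loop is over the keeper. I judged this by eye. I could not read the keeper draw or the exact swing angle, though the home tray lay about 0.014 rad off the world axes.
- **Snaps:** both stand in the tray.
- **Dollies:** all three look upright astride the bar. Their measured tops are at 191, 179 and 188 mm, against an expected 191 mm. The middle one disagrees by 12 mm. It looks the same as its neighbours in both views, so I put that down to rough pixel picks, but I did not remeasure it before handing in.
- **Bystanders:** I kept clear of the mallet, tin, oil bottle and block. The tin and bottle look unmoved in the last top view. The arm hid the mallet and block there, and they looked in place in the last clear scene view.
- **Robot:** it touches nothing, with contact force under 0.4 N.

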